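# Tilt-test a stack of mower control modules

## Robot

A 6-joint arm with a two-finger parallel gripper is mounted at the origin on the work surface. World frame = base frame: x ahead of the robot, y to its left, z up, the work surface at z = 0. Lengths are in m, angles in rad, forces in N, time in s.
With the tool pointing down it reaches from about 0.35 to 0.8 m from the base axis. Payload 7.3 kg.
Tool frame: the origin (TCP) lies midway between the tips of the shut fingers; the grasp point (between the pads) lies 19 mm behind it; z points along the fingers, y is the line along which they close (so a half turn about z gives the same grasp; the last joint's range is limited). The gripper opens to 85 mm and grips with 20 to 120 N. Pads are 22 mm wide; open, the fingers measure 114 mm over their backs; the gripper's body (76 mm by 85 mm) begins 54 mm behind the grasp point. The pads swing forward as they close: fully open they stand 13 mm farther back than shut.
Start: joints at [-1.327, 0.342, 1.524, -0, 1.275, -0.146], TCP at [0.2, -0.486, 0.231] pointing down, gripper open.
Joint ranges: [-2.53, 2.53], [-0.77, 2.02], [0.04, 2.7], [-1, 4.14], [0.28, 2.66], [-3.11, 3.11]. Speed limits (rad/s): [2.57, 2.57, 3.14, 3.14, 3.14, 3.14].

## Interface

Orientations are given as [roll, pitch, yaw] about the fixed x, y, z axes, in that order (R = Rz(yaw) Ry(pitch) Rx(roll)).
In Python, from workcell import sensors, read_camera, workorder gives the robot as it stands.
- The arm moves only by the tool servo_tool, never from a script. Its argument "steps" is a list of rows, each an object of numbers: "hand": the opening, from 0 (shut) to 1 (fully open); "x", "y", "z": the shift along the tool's x, y, z in m; "spin": the turn about the tool's z in degrees. A call has 1 to 5 rows; each row shifts and turns the commanded pose from where the row before left it, along the tool's axes as they then stand; what a row does not reach is not made up. A row lasts 1/10 s, in which the tool goes at most 50 mm and 8.59 degrees, less where a joint would pass 70% of its speed; a pose out of reach is approached as far as the arm can. A call is refused whole if a number of a shift passes 0.05 or a number of a turn 8.59, either way. A call with a gripper value outside its range is refused whole. The fingers move at their own pace and stop on an object; the grip force is fixed at half the most. Time passes only in rows, so rows that do not move let the fingers close. It gives the time, the measured TCP pose, the force, the opening and the grip force at its end, in the units of the state.
- sensors.read_state(): the state, without advancing time (a new reading comes with each control period).
- read_camera(name): name is "scene" or "top" or "wrist"; returns a dict with "img" (420x560x3 uint8, red, green, blue), "fx", "fy", "cx", "cy" (pixels), "cam_to_world" (4x4, takes a point from camera to world coordinates). Camera axes: x right, y up, looking along -z (the intrinsics and any distortion apply to the point x, -y, -z); pixel columns grow to the right and rows downward; lengths in m; the calibration is good to about 2 mm. The wrist camera is an equidistant fisheye: a pixel r from the principal point sees the ray r / f radians off the axis. A picture is of the moment at which its call begins. There is no depth.
- workorder.finish_job(): hands the job in; it is judged then, once.
The state is a dict: "t": time; "qpos": joint angles; "qd": joint speeds; "joint_efforts": joint torques, N m; "eef_pos": TCP position; "tcp_rot": TCP orientation; "wrist_force": force on the tool from outside, world axes, zero at the start; "torque": the same for the moment, N m; "opening": opening from 0.0 (shut) to 1.0 (fully open); "gripper_force": force on a finger pad.
Only numpy, scipy, OpenCV 4.12 (cv2) and the standard library are available. Lean on these libraries where they do the work, as an engineer would, in place of code of your own. Each camera call takes 0.05 s, during which the arm holds its last target. There are 200 camera calls.

## Task

The tilt rig's tray was left tipped up: lower it fully level, then stack all the mower control modules from the bench flat in it, each one on a yellow separator sheet of its own, so that no module touches another or the tray's floor. Then tip the loaded tray up by its handle until its white pointer lines up with the red pointer, leave it standing there while you press the green button to log the reading, and lower the tray fully level again with the stack still in it. Leave the other things on the bench alone.

Things in the scene. Friction and masses are not known exactly. Their poses are not given: they have to be found in the camera images.
- module_a: robot-mower control module: flat black housing 100 (x) x 56 (y) x 22 mm (z) with an orange label on top, about 0.16 kg; two or three are on the bench at the start (an absent one reads None from the start). Origin: centre of the underside; z up, x along the length
- module_b: robot-mower control module: flat black housing 100 (x) x 56 (y) x 22 mm (z) with an orange label on top, about 0.16 kg; two or three are on the bench at the start (an absent one reads None from the start). Origin: centre of the underside; z up, x along the length
- module_c: robot-mower control module: flat black housing 100 (x) x 56 (y) x 22 mm (z) with an orange label on top, about 0.16 kg; two or three are on the bench at the start (an absent one reads None from the start). Origin: centre of the underside; z up, x along the length
- sheet_a: flat rigid yellow plastic separator sheet 100 (x) x 56 (y) x 6 mm thick, 0.03 kg, lying on the bench. Origin: centre of the underside; z up
- sheet_b: flat rigid yellow plastic separator sheet 100 (x) x 56 (y) x 6 mm thick, 0.03 kg, lying on the bench. Origin: centre of the underside; z up
- sheet_c: flat rigid yellow plastic separator sheet 100 (x) x 56 (y) x 6 mm thick, 0.03 kg, lying on the bench. Origin: centre of the underside; z up
- rig: fixed blue tilt test rig, base plate 220 x 200 x 12 mm; origin under it on the bench below the tray's middle line; its -x side (the handle side) faces roughly to the robot, its y is the direction of the hinge axis. It carries the grey tilting tray, and at its -y side an upright blue scale plate (up to 112 mm high, 126 mm from the middle line)
- tray_floor (a point): centre of the tray's inner floor; z square to the floor, x away from the handle. Level, 40 mm above the bench. Pocket 114 (x) by 68 mm (y), for one stack, modules lengthwise. End walls at both x ends and 20 mm wide corner lips on the y sides, 5 mm thick, stand 72 mm above the floor; between the lips each y side is open over 74 mm for the fingers. Floor plate 78 mm wide
- tray_handle (a point): centre of the tray's black round grip, 24 mm in diameter and 36 mm long along y, on a 12 mm wide stem, its centre 50 mm out from the near end wall; in the tray's frame it lies 112 mm from tray_floor towards -x and 38 mm above the floor. Level, it lies 78 mm above the bench. Raise it along an arc about rig_hinge to tip the tray
- rig_hinge (a point): middle of the tray's hinge axis (fixed, along the rig's y), at the far edge of the tray, 34 mm above the bench; the grip is 180 mm nearer and 44 mm higher when level
- tray (a joint): tilt of the tray in rad: 0 level (rests on its stop); left tipped up at 0.15 to 0.45 at the start; growing as the handle side is raised, to 0.95. The hinge is stiff (1.1 N m friction): the tray stays where it is left; raising takes up to about 12 N at the grip, and lowering needs a push of a few newtons
- mark (a joint): setting of the red pointer in rad, on the same axis and scale as joint tray; preset between 0.42 and 0.68, for looking only (it cannot be touched)
- pointer_tip (a point): white ball, 14 mm, at the tip of the white pointer that turns with the tray, 150 mm from the hinge axis at the rig's -y side; axes of the tray
- mark_tip (a point): red ball, 14 mm, at the tip of the red pointer, 150 mm from the hinge axis, 13 mm beside the white pointer's path; axes turn with the red pointer
- log_button (a joint): travel of the green button in m: 0 released, 0.006 fully down (4 N), springs back; it counts as pressed beyond 0.004
- log_button_top (a point): centre of the top of the green push button, 36 mm in diameter, in a low black housing on the bench; press straight down
- spray_can: bystander, leave it alone: upright blue spray can, 56 mm in diameter, 190 mm high; origin centre of its underside
- screw_jar: bystander, leave it alone: jar with a red cap, 52 mm in diameter, 70 mm high; origin centre of its underside
- mower_wheel: bystander, leave it alone: black mower wheel lying flat, 140 mm in diameter, 48 mm high; origin centre of its underside
- screwdriver: bystander, leave it alone: red screwdriver lying on the bench, 150 mm long along its x; origin near its middle
- wrench: bystander, leave it alone: steel wrench lying on the bench, 160 mm long along its x; origin near its middle
Things that resemble listed ones, but are neither listed nor needed, are in the scene too. Leave any blue or grey look-alike of the sheet_a alone.

How it is judged:
On the way, in this order (a step that is already met when the one before it is completed fails the run):
1. all modules lie flat in the level tray, stacked on sheets, none touching another or the floor, at rest (x of module_a in the frame of tray_floor between -0.02 and 0.02 m and y of module_a in the frame of tray_floor between -0.02 and 0.02 m and z of module_a in the frame of tray_floor between 0.003 and 0.072 m and angle between the z axis of each of module_a, module_b, module_c and the z axis of tray_floor, either way round below 0.1 rad and x of module_b in the frame of tray_floor between -0.02 and 0.02 m and y of module_b in the frame of tray_floor between -0.02 and 0.02 m and z of module_b in the frame of tray_floor between 0.003 and 0.072 m and x of module_c in the frame of tray_floor between -0.02 and 0.02 m and y of module_c in the frame of tray_floor between -0.02 and 0.02 m and z of module_c in the frame of tray_floor between 0.003 and 0.072 m and contact force between module_a and module_b below 0.1 N and contact force between each of module_b, module_a and module_c below 0.1 N and linear speed of each of module_a, module_b, module_c below 0.03 m/s and value of joint tray below 0.035 rad), for 0.3 s.
2. the tray stands with the white pointer at the red one (within 0.07 rad), modules still in it (angle between the z axis of pointer_tip and the z axis of mark_tip, either way round below 0.07 rad and x of module_a in the frame of tray_floor between -0.02 and 0.02 m and y of module_a in the frame of tray_floor between -0.02 and 0.02 m and z of module_a in the frame of tray_floor between 0.003 and 0.072 m and angle between the z axis of each of module_a, module_b, module_c and the z axis of tray_floor, either way round below 0.1 rad and x of module_b in the frame of tray_floor between -0.02 and 0.02 m and y of module_b in the frame of tray_floor between -0.02 and 0.02 m and z of module_b in the frame of tray_floor between 0.003 and 0.072 m and x of module_c in the frame of tray_floor between -0.02 and 0.02 m and y of module_c in the frame of tray_floor between -0.02 and 0.02 m and z of module_c in the frame of tray_floor between 0.003 and 0.072 m), for 0.5 s.
3. the green button is pressed while the tray stands at the mark (all of step 2 and value of joint log_button above 0.004 m), for 0.05 s.
4. the tray is lowered level (value of joint tray below 0.035 rad), for 0.2 s.
At the end, for the whole second after the job is handed in: the tray is level (within 0.035 rad) and every module lies in it flat (within 0.1 rad), within 20 mm of the pocket's centre line both ways, its underside 3 to 72 mm above the floor (so on a sheet), at rest, no module touching another (all of step 1).
It fails at once if spray can is moved more than 40 mm (distance of spray_can from where it was at the start of the episode above 0.04 m).
It fails at once if screw jar is moved more than 40 mm (distance of screw_jar from where it was at the start of the episode above 0.04 m).
It fails at once if mower wheel is moved more than 40 mm (distance of mower_wheel from where it was at the start of the episode above 0.04 m).
It fails at once if screwdriver is moved more than 40 mm (distance of screwdriver from where it was at the start of the episode above 0.04 m).
It fails at once if wrench is moved more than 40 mm (distance of wrench from where it was at the start of the episode above 0.04 m).
Of module_a, module_b, module_c only 2 to 3 are there at a start; the rules pass over those that are not, and their reading is None.
At some moment in a run one of module_a, module_b, module_c, sheet_a, sheet_b, sheet_c may be knocked a few centimetres aside while the robot is not near it.
Once in a run the grip may slacken for a moment while it holds something.
It also fails if it takes over 210 s, if anything falls off the work surface, if the arm or the gripper's body presses on something with over 40 N, if the wrist force passes 120 N, or if a joint passes its speed limit or range.

## Working session

There is one attempt and no reset: what is moved stays moved. The work goes in short steps, Python scripts to look and compute and a tool call to move; the robot and the scene stay as the last step left them, time stands still between calls to the robot, and variables do not carry over. Pictures are saved under pics/ and viewed, at most 14 in all, crops included, and the job is handed in when it is done.

Besides the shell and the picture viewer there is one more tool, called after "Call:" in YAML: its name, and indented under it one key for each argument. servo_tool: Moves the arm, as the interface text tells. Its arguments: {"type":"object","properties":{"steps":{"type":"array"}},"required":["steps"]}

```bash
ls; mkdir -p pics; cat > h.py <<'E'
import numpy as np, cv2
from workcell import sensors, read_camera, workorder
def shot(n,f=None):
    c=read_camera(n)
    if f: cv2.imwrite(f'pics/{f}.png',c['img'][:,:,::-1])
    return c
def ray(c,u,v):
    x=(u-c['cx'])/c['fx'];y=(v-c['cy'])/c['fy']
    if c.get('wrist'):
        r=np.hypot(x,y);s=np.sin(r)/r if r>1e-9 else 1;d=np.array([x*s,-y*s,-np.cos(r)])
    else: d=np.array([x,-y,-1])
    T=np.array(c['cam_to_world']);d=T[:3,:3]@d
    return T[:3,3],d/np.linalg.norm(d)
def onz(c,u,v,z):
    o,d=ray(c,u,v);return o+d*(z-o[2])/d[2]
def tri(rs):
    A=0;b=0
    for o,d in rs:
        P=np.eye(3)-np.outer(d,d);A=A+P;b=b+P@o
    p=np.linalg.solve(A,b);return p,max(np.linalg.norm((np.eye(3)-np.outer(d,d))@(p-o)) for o,d in rs)
def proj(c,p):
    T=np.array(c['cam_to_world']);q=T[:3,:3].T@(np.array(p)-T[:3,3]);x,y,z=q[0],-q[1],-q[2]
    if c.get('wrist'):
        r=np.hypot(x,y);a=np.arctan2(r,z);x,y=x/r*a,y/r*a
    else: x,y=x/z,y/z
    return c['cx']+c['fx']*x,c['cy']+c['fy']*y
E
python3 - <<'E'
from h import *
for n in('scene','top'):
    c=shot(n,n+'0');print(n,c.keys(),c['fx'],c['fy'],c['cx'],c['cy'],np.round(c['cam_to_world'],3).tolist())
print(sensors.read_state())
E
```

```text
pics
scene dict_keys(['img', 'fx', 'fy', 'cx', 'cy', 'cam_to_world']) 464.29299208595637 464.29299208595637 276.0267106992756 211.46410627801706 [[-0.302, -0.825, 0.478, 1.185], [0.953, -0.26, 0.153, 0.098], [-0.001, 0.502, 0.865, 1.236], [0.0, 0.0, 0.0, 1.0]]
top dict_keys(['img', 'fx', 'fy', 'cx', 'cy', 'cam_to_world']) 433.5776875416787 433.5776875416787 276.65936507032137 211.82574251404876 [[-0.06, 0.977, -0.203, 0.311], [-0.998, -0.059, 0.012, -0.118], [-0.0, 0.204, 0.979, 1.308], [0.0, 0.0, 0.0, 1.0]]
{'t': 0.1, 'qpos': array([-1.32698602e+00,  3.42631450e-01,  1.52492421e+00, -8.68991807e-07,
        1.27542981e+00, -1.46020989e-01]), 'qd': array([ 0.00026781, -0.00121102, -0.00294261, -0.00030937,  0.0001822 ,
        0.00068383]), 'joint_efforts': array([ 1.84649027e-03, -4.34448373e+01, -2.46490145e+01, -1.01480687e-04,
        4.68717029e-03,  8.57200263e-06]), 'eef_pos': array([ 0.19943738, -0.48524589,  0.23070573]), 'tcp_rot': array([-3.14021454e+00, -2.01836062e-04,  3.89831412e-01]), 'wrist_force': array([ 0.83284249,  0.25923571, -0.96157605]), 'torque': array([-0.05528128,  0.03780959, -0.00825065]), 'gripper_force': 0.0, 'opening': 0.9971004997943009}
```

View pics/scene0.png

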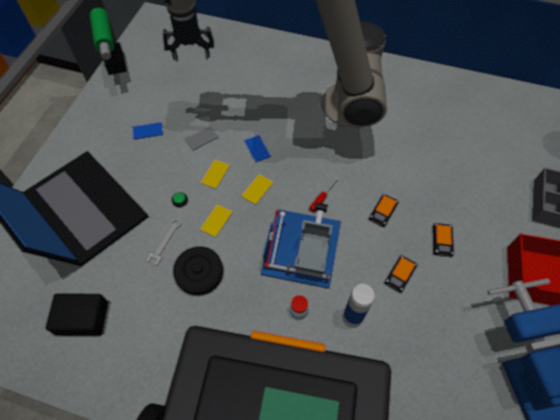

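View pics/top0.png

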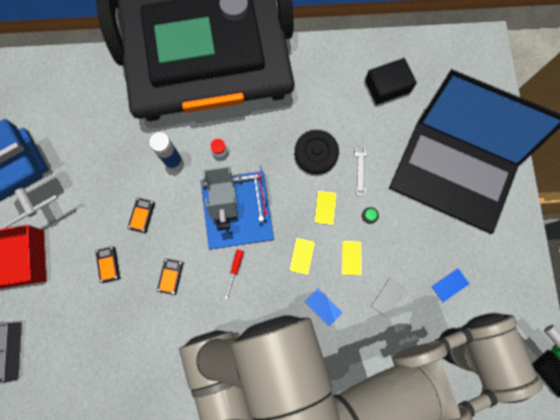

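The scene view shows three orange-labelled modules at (384,209), (443,239), (401,272). The yellow sheets are at (215,174), (257,189), (216,220), the rig is near (300,245) and the button at (180,199). In the top view the modules are at (141,215), (107,264), (170,277), the sheets at (325,208), (302,256), (351,258), and the button at (370,214).

```bash
cat >> h.py <<'E'
COL={'yellow':((22,120,90),(34,255,255)),'orange':((6,150,90),(18,255,255)),'green':((50,110,60),(80,255,255))}
def blobs(c,k,lo=60,hi=1e9):
    h=cv2.cvtColor(c['img'],cv2.COLOR_RGB2HSV);m=cv2.inRange(h,*COL[k]) if isinstance(k,str) else k
    cs,_=cv2.findContours(m,cv2.RETR_EXTERNAL,cv2.CHAIN_APPROX_NONE);o=[]
    for q in cs:
        if lo<cv2.contourArea(q)<hi:
            M=cv2.moments(q);o.append((M['m10']/M['m00'],M['m01']/M['m00'],q))
    return o
def rect(c,q,z):
    "contour -> metric min-area rect on plane z: centre, long-axis yaw, size"
    P=np.array([onz(c,u,v,z)[:2] for u,v in q[:,0]],float)
    r=cv2.minAreaRect((P*1000).astype(np.float32));b=cv2.boxPoints(r)
    e=[b[1]-b[0],b[2]-b[1]];e.sort(key=np.linalg.norm);l=e[1]
    return np.array(r[0])/1000,(np.arctan2(l[1],l[0])+np.pi/2)%np.pi-np.pi/2,np.linalg.norm(e[1]),np.linalg.norm(e[0])
E
python3 - <<'E'
from h import *
S=shot('scene');T=shot('top')
for k,z in(('yellow',.006),('orange',.022),('green',.03)):
    A=blobs(S,k,30);B=blobs(T,k,30)
    for a in A:
        for b in B:
            p,e=tri([ray(S,*a[:2]),ray(T,*b[:2])])
            if e<.012 and -.03<p[2]<.08:
                r1=rect(S,a[2],z);r2=rect(T,b[2],z)
                print(k,np.round(a[:2]),np.round(b[:2]),'tri',p.round(4),round(e,4),*[ [r[0].round(4).tolist(),round(r[1],3),round(r[2]),round(r[3])] for r in (r1,r2)])
print(sensors.read_state()['t'])
img=np.zeros((600,800,3),np.uint8)
a=cv2.resize(S['img'][195:295,250:350],(400,400),interpolation=3);b=cv2.resize(T['img'][155:255,190:290],(400,400),interpolation=3)
img[:400,:400]=a;img[:400,400:]=b
a=cv2.resize(S['img'][185:295,360:470],(200,200),interpolation=3);b=cv2.resize(T['img'][190:300,85:195],(200,200),interpolation=3)
img[400:,:200]=a;img[400:,400:600]=b
img[400:,200:400]=cv2.resize(S['img'][150:250,160:280],(200,200));img[400:,600:]=cv2.resize(T['img'][180:290,280:390],(200,200))
cv2.imwrite('pics/crop1.png',img[:,:,::-1])
E
```

```text
yellow [216. 220.] [325. 207.] tri [ 0.5869 -0.2844  0.0011] 0.0005 [[0.5883, -0.2835], np.float32(-0.181), 99, 56] [[0.5862, -0.2833], np.float32(-0.184), 99, 55]
yellow [257. 189.] [302. 256.] tri [ 0.4421 -0.2019  0.0016] 0.0005 [[0.4439, -0.2015], np.float32(-0.279), 100, 56] [[0.4419, -0.2012], np.float32(-0.273), 99, 55]
yellow [215. 174.] [351. 258.] tri [ 0.4272 -0.3503  0.0005] 0.0006 [[0.4299, -0.3488], np.float32(-0.09), 100, 56] [[0.427, -0.3485], np.float32(-0.091), 97, 54]
orange [403. 269.] [139. 218.] tri [0.5841 0.2828 0.0217] 0.0002 [[0.5837, 0.2828], np.float32(-0.293), 64, 44] [[0.5836, 0.283], np.float32(-0.29), 65, 44]
orange [444. 234.] [106. 268.] tri [0.4396 0.3771 0.022 ] 0.0004 [[0.4391, 0.3767], np.float32(0.135), 65, 44] [[0.4392, 0.3772], np.float32(0.163), 65, 44]
orange [386. 205.] [168. 280.] tri [0.393  0.1964 0.0218] 0.0005 [[0.3927, 0.196], np.float32(-0.252), 65, 45] [[0.3926, 0.1968], np.float32(-0.256), 63, 43]
green [178. 198.] [371. 214.] tri [ 0.554  -0.4192  0.0162] 0.0004 [[0.5611, -0.4138], np.float32(-1.265), 35, 32] [[0.5509, -0.4162], np.float32(1.511), 36, 34]
0.2
```

View pics/crop1.png

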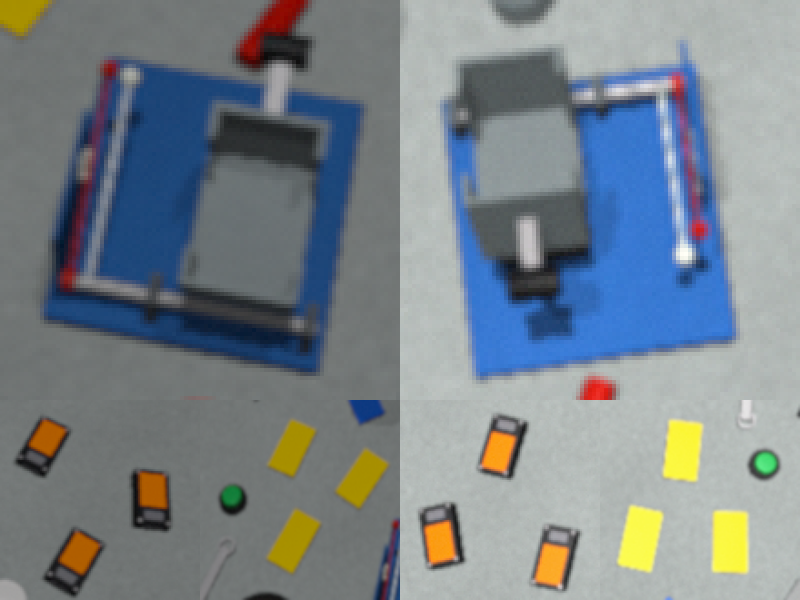

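The crop shows the tray tipped with its handle toward the robot. The white ball (scene 282,214 / top 261,218) stands below the red one (277,212 / 265,212). The modules carry a silver connector at their far end. The three saturated yellow sheets are the ones meant, and the blue and grey look-alikes stay where they are.

```bash
python3 - <<'E'
from h import *
S=shot('scene');T=shot('top')
pts={'white':((282.5,213.75),(261.2,218.5)),'red':((277.2,212),(265,212.5)),'grip':((321.2,207.5),(223.2,225.7)),'hubred':((266.8,265),(259.5,176.2)),'hinge+y':((327,276),(205,184.5))}
for k,(a,b) in pts.items():
    p,e=tri([ray(S,*a),ray(T,*b)]);print(k,p.round(4),round(e,4))
# base plate: blue mask
for n,c,roi in(('S',S,(195,295,250,350)),('T',T,(155,255,190,290))):
    h=cv2.cvtColor(c['img'],cv2.COLOR_RGB2HSV);m=cv2.inRange(h,(100,120,40),(125,255,255));k=np.zeros_like(m);k[roi[0]:roi[1],roi[2]:roi[3]]=m[roi[0]:roi[1],roi[2]:roi[3]]
    q=np.vstack([x[2] for x in blobs(c,k,20)]);hull=cv2.approxPolyDP(cv2.convexHull(q),3,True)[:,0]
    print(n,[(int(u),int(v),*onz(c,u,v,.012)[:2].round(3)) for u,v in hull])
# module outlines
for n,c in(('S',S),('T',T)):
  for u,v,q in blobs(c,'orange',100):
    if n=='S' and not(360<u<470 and 180<v<300) or n=='T' and not(85<u<195 and 190<v<300): continue
    im=c['img'][int(v)-35:int(v)+35,int(u)-35:int(u)+35].astype(int)
    s=im.max(2);h=cv2.cvtColor(im.astype(np.uint8),cv2.COLOR_RGB2HSV)
    m=((s<75)|((h[:,:,0]<20)&(h[:,:,1]>150))).astype(np.uint8)*255
    m=cv2.morphologyEx(m,cv2.MORPH_CLOSE,np.ones((3,3)))
    B=[x for x in blobs({'img':im.astype(np.uint8)},m,100)]
    b=max(B,key=lambda x:cv2.contourArea(x[2]));r=rect(c,b[2]+[int(u)-35,int(v)-35],.022);r0=rect(c,q,.022)
    print(n,'label',r0[0].round(4),'body',r[0].round(4),round(r[1],3),r[2:])
E
```

```text
white [ 0.5483 -0.0866  0.0806] 0.001
red [ 0.5604 -0.0988  0.1042] 0.001
grip [0.5248 0.0177 0.1308] 0.0009
hubred [ 0.6912 -0.0876  0.0269] 0.0004
hinge+y [0.6738 0.0812 0.0295] 0.0019
S [(339, 221, np.float64(0.483), np.float64(0.073)), (328, 287, np.float64(0.697), np.float64(0.094)), (261, 273, np.float64(0.713), np.float64(-0.097)), (267, 239, np.float64(0.606), np.float64(-0.115)), (278, 215, np.float64(0.519), np.float64(-0.108)), (286, 211, np.float64(0.498), np.float64(-0.089))]
T [(262, 171, np.float64(0.712), np.float64(-0.096)), (273, 238, np.float64(0.5), np.float64(-0.118)), (209, 248, np.float64(0.481), np.float64(0.075)), (202, 187, np.float64(0.672), np.float64(0.091))]
S label [0.5837 0.2828] body [0.6005 0.2772] -0.29 (np.float32(106.23256), np.float32(54.50651))
S label [0.4391 0.3767] body [0.4574 0.376 ] 0.169 (np.float32(107.246895), np.float32(59.192173))
S label [0.3927 0.196 ] body [0.4125 0.1917] -0.239 (np.float32(105.457085), np.float32(54.863068))
T label [0.3926 0.1968] body [0.4016 0.1899] -0.237 (np.float32(85.854), np.float32(52.99988))
T label [0.4392 0.3772] body [0.4474 0.3733] 0.186 (np.float32(92.43887), np.float32(55.61015))
T label [0.5839 0.283 ] body [0.59   0.2757] -0.277 (np.float32(91.82803), np.float32(55.0985))
```

```bash
cat >> h.py <<'E'
def plan(x,y,z,yaw):
    s=sensors.read_state();p=s['eef_pos'];r=s['tcp_rot'];w=r[2]
    d=np.array([x,y,z])-p;t=np.array([np.cos(yaw),np.sin(yaw)])
    print('t',round(s['t'],1),'at',p.round(4),r.round(3),'op',round(s['opening'],3),'F',s['wrist_force'].round(1),
     '\n spin',round(-np.degrees(yaw-w),1),'then x',round(d[:2]@t,4),'y',round(d[0]*t[1]-d[1]*t[0],4),'z',round(-d[2],4))
E
python3 -c "
from h import *
plan(.525,.018,.23,.1)"
```

```text
t 0.3 at [ 0.1995 -0.4855  0.2311] [-3.141 -0.     0.39 ] op 0.999 F [0.  0.7 0.5] 
 spin 16.6 then x 0.3741 y -0.4685 z 0.0011
```

Call:
servo_tool:
  steps:
    - {"hand": 1,"spin": 8.3}
    - {"hand": 1,"spin": 8.3}
    - {"hand": 1,"x": 0.03,"y": -0.0375}
    - {"hand": 1,"x": 0.03,"y": -0.0375}
    - {"hand": 1,"x": 0.03,"y": -0.0375}

```text
validation failed for argument at $.st...
```

Call:
servo_tool:
  steps:
    - {"hand": 1,"x": 0.03,"y": -0.0375}
    - {"hand": 1,"x": 0.03,"y": -0.0375}
    - {"hand": 1,"x": 0.03,"y": -0.0375}
    - {"hand": 1,"x": 0.03,"y": -0.0375}
    - {"hand": 1,"x": 0.03,"y": -0.0375}

```text
validation failed for argument at $.st...
```

Call:
servo_tool:
  steps:
    - {"hand": 1,"x": 0.03,"y": -0.0375}
    - {"hand": 1,"x": 0.03,"y": -0.0375}
    - {"hand": 1,"x": 0.03,"y": -0.0375}
    - {"hand": 1,"x": 0.03,"y": -0.0375}
    - {"hand": 1}

```text
validation failed for argument at $.st...
```

```bash
python3 - <<'E'
from h import *
plan(.525,.018,.112,.1)
c=shot('wrist','w1');print(c['fx'],c['cx'],c['cy'],np.round(c['cam_to_world'],3).tolist())
c['wrist']=1;print(proj(c,[.525,.018,.131]),proj(c,[.6113,.0259,.04]))
E
```

```text
t 0.3 at [ 0.1995 -0.4855  0.2311] [-3.141 -0.     0.39 ] op 0.999 F [0.  0.7 0.5] 
 spin 16.6 then x 0.3741 y -0.4685 z 0.1191
325.19226210127806 280.5118765709932 208.29085697828984 [[0.381, 0.892, 0.246, 0.262], [-0.925, 0.367, 0.101, -0.461], [-0.0, -0.266, 0.964, 0.374], [0.0, 0.0, 0.0, 1.0]]
(np.float64(20.45795033731764), np.float64(-152.34613759184364)) (np.float64(78.26012231581888), np.float64(-161.19176081321396))
```

View pics/w1.png

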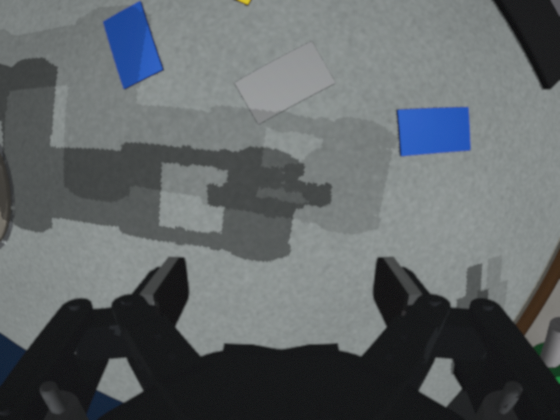

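The wrist view shows the bench under the start pose with two blue and one grey look-alike sheets and the fingers at (165,290) and (400,290). The moves were refused, so I'll give every key in each row.

Call:
servo_tool:
  steps:
    - {"hand": 1,"x": 0,"y": 0,"z": 0,"spin": 8.3}
    - {"hand": 1,"x": 0,"y": 0,"z": 0,"spin": 8.3}
    - {"hand": 1,"x": 0.03,"y": -0.0375,"z": 0,"spin": 0}
    - {"hand": 1,"x": 0.03,"y": -0.0375,"z": 0,"spin": 0}
    - {"hand": 1,"x": 0.03,"y": -0.0375,"z": 0,"spin": 0}

```text
t: 0.85
eef_pos: [0.2783, -0.3633, 0.2312]
tcp_rot: [-3.141, -0.0, 0.099]
wrist_force: [0.1, -0.6, 0.2]
opening: 1.0
gripper_force: 0.0
```

Call:
servo_tool:
  steps:
    - {"hand": 1,"x": 0.03,"y": -0.0375,"z": 0,"spin": 0}
    - {"hand": 1,"x": 0.03,"y": -0.0375,"z": 0,"spin": 0}
    - {"hand": 1,"x": 0.03,"y": -0.0375,"z": 0,"spin": 0}
    - {"hand": 1,"x": 0.03,"y": -0.0375,"z": 0,"spin": 0}
    - {"hand": 1,"x": 0.03,"y": -0.0375,"z": 0,"spin": 0}

```text
t: 1.35
eef_pos: [0.4091, -0.1614, 0.2316]
tcp_rot: [3.141, -0.001, 0.1]
wrist_force: [0.6, -0.7, -0.1]
opening: 0.998
gripper_force: 0.0
```

Call:
servo_tool:
  steps:
    - {"hand": 1,"x": 0.03,"y": -0.0375,"z": 0,"spin": 0}
    - {"hand": 1,"x": 0.03,"y": -0.0375,"z": 0,"spin": 0}
    - {"hand": 1,"x": 0.03,"y": -0.0375,"z": 0,"spin": 0}
    - {"hand": 1,"x": 0.03,"y": -0.0375,"z": 0,"spin": 0}
    - {"hand": 1,"x": 0,"y": 0,"z": 0,"spin": 0}

```text
t: 1.85
eef_pos: [0.5148, 0.0027, 0.231]
tcp_rot: [-3.14, -0.001, 0.106]
wrist_force: [-0.0, 0.2, -0.3]
opening: 1.003
gripper_force: 0.0
```

```bash
python3 - <<'E'
from h import *
plan(.525,.018,.112,.1)
c=shot('wrist','w2')
c['wrist']=1;print(proj(c,[.525,.018,.131]),proj(c,[.679,.0327,.034]))
E
```

```text
t 1.9 at [0.5148 0.0027 0.231 ] [-3.14e+00 -1.00e-03  1.06e-01] op 1.003 F [-0.   0.2 -0.3] 
 spin 0.3 then x 0.0117 y -0.0142 z 0.119
(np.float64(261.12564821674755), np.float64(193.95770653001367)) (np.float64(267.92494932661464), np.float64(28.628911940251243))
```

View pics/w2.png

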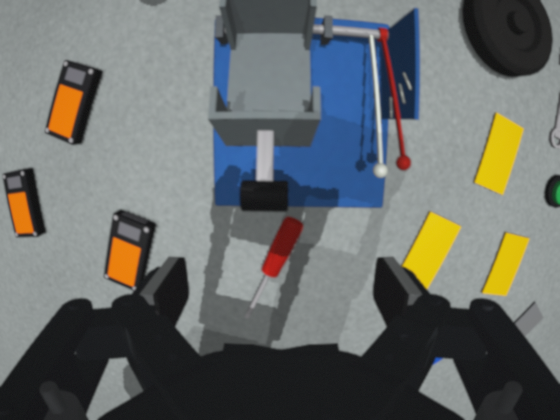

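The wrist view shows the grip at (264,195), against a prediction of (261,194). Its position is confirmed. The module at (131,249) and the rig look as measured.

Call:
servo_tool:
  steps:
    - {"hand": 1,"x": 0.012,"y": -0.012,"z": 0,"spin": 0}
    - {"hand": 1,"x": 0,"y": 0,"z": 0.04,"spin": 0}
    - {"hand": 1,"x": 0,"y": 0,"z": 0.04,"spin": 0}
    - {"hand": 1,"x": 0,"y": 0,"z": 0.035,"spin": 0}
    - {"hand": 1,"x": 0,"y": 0,"z": 0,"spin": 0}

```text
t: 2.4
eef_pos: [0.5205, 0.0108, 0.1124]
tcp_rot: [-3.14, 0.009, 0.098]
wrist_force: [0.1, 0.4, 0.6]
opening: 1.003
gripper_force: 0.0
```

Call:
servo_tool:
  steps:
    - {"hand": 0.3,"x": 0,"y": 0,"z": 0,"spin": 0}
    - {"hand": 0.3,"x": 0,"y": 0,"z": 0,"spin": 0}
    - {"hand": 0.3,"x": 0,"y": 0,"z": 0,"spin": 0}
    - {"hand": 0.3,"x": 0,"y": 0,"z": 0,"spin": 0}
    - {"hand": 0.3,"x": 0,"y": 0,"z": 0,"spin": 0}

```text
t: 2.9
eef_pos: [0.5227, 0.0166, 0.118]
tcp_rot: [-3.133, -0.001, 0.099]
wrist_force: [-4.2, 25.8, 5.4]
opening: 0.409
gripper_force: 63.6
```

Call:
servo_tool:
  steps:
    - {"hand": 0.3,"x": -0.002,"y": -0.004,"z": 0.004,"spin": 0}
    - {"hand": 0.3,"x": -0.006,"y": 0,"z": 0.01,"spin": 0}
    - {"hand": 0.3,"x": -0.005,"y": 0,"z": 0.0105,"spin": 0}
    - {"hand": 0.3,"x": -0.0045,"y": 0,"z": 0.011,"spin": 0}
    - {"hand": 0.3,"x": -0.004,"y": 0,"z": 0.011,"spin": 0}

```text
t: 3.4
eef_pos: [0.5017, 0.0148, 0.0718]
tcp_rot: [-3.14, -0.002, 0.099]
wrist_force: [-4.0, 10.5, 8.8]
opening: 0.41
gripper_force: 66.4
```

Call:
servo_tool:
  steps:
    - {"hand": 0.3,"x": -0.002,"y": -0.001,"z": 0.005,"spin": 0}
    - {"hand": 0.3,"x": 0,"y": 0,"z": 0.004,"spin": 0}
    - {"hand": 0.3,"x": 0,"y": 0,"z": 0,"spin": 0}

```text
t: 3.7
eef_pos: [0.4992, 0.0146, 0.0634]
tcp_rot: [-3.141, -0.001, 0.1]
wrist_force: [-10.0, 3.6, 15.6]
opening: 0.406
gripper_force: 67.5
```

Call:
servo_tool:
  steps:
    - {"hand": 0.3,"x": 0,"y": 0,"z": 0.003,"spin": 0}
    - {"hand": 0.3,"x": 0,"y": 0,"z": 0,"spin": 0}

```text
t: 3.9
eef_pos: [0.4993, 0.0146, 0.0629]
tcp_rot: [-3.141, -0.002, 0.1]
wrist_force: [-18.0, 4.2, 41.3]
opening: 0.407
gripper_force: 71.4
```

Call:
servo_tool:
  steps:
    - {"hand": 0.3,"x": 0,"y": 0,"z": -0.004,"spin": 0}
    - {"hand": 1,"x": 0,"y": 0,"z": 0,"spin": 0}
    - {"hand": 1,"x": 0,"y": 0,"z": 0,"spin": 0}
    - {"hand": 1,"x": 0,"y": 0,"z": 0,"spin": 0}
    - {"hand": 1,"x": 0,"y": 0,"z": 0,"spin": 0}

```text
t: 4.4
eef_pos: [0.4998, 0.0137, 0.0617]
tcp_rot: [3.141, -0.0, 0.1]
wrist_force: [0.7, 0.8, 0.2]
opening: 1.003
gripper_force: 0.0
```

Call:
servo_tool:
  steps:
    - {"hand": 1,"x": 0,"y": 0,"z": -0.04,"spin": 0}
    - {"hand": 1,"x": 0,"y": 0,"z": -0.04,"spin": 0}
    - {"hand": 1,"x": 0,"y": 0,"z": -0.04,"spin": 0}
    - {"hand": 1,"x": 0,"y": 0,"z": -0.04,"spin": 0}
    - {"hand": 1,"x": 0,"y": 0,"z": 0,"spin": 0}

```text
t: 4.9
eef_pos: [0.5025, 0.0135, 0.2271]
tcp_rot: [3.139, -0.01, 0.1]
wrist_force: [0.3, 1.0, -1.0]
opening: 1.004
gripper_force: 0.0
```

```bash
python3 - <<'E'
from h import *
plan(.442,-.2015,.1,-.276)
c=shot('wrist','w3');c['wrist']=1;T=shot('top');S=shot('scene')
for n in [(.4995,.0146,.078),(.6113,.0259,.04)]: print(np.round([proj(c,n),proj(T,n),proj(S,n)],1).tolist())
for n,q in(('T',T),('S',S),('W',c)):
  for k,z in(('yellow',.006),('orange',.022)):
    for u,v,g in blobs(q,k,100,6000):
        r=rect(q,g,z)
        if r[0][0]<.7 and r[3]>30: print(n,k,round(u),round(v),r[0].round(4),round(float(r[1]),3),np.round(r[2:],0))
E
```

```text
t 4.9 at [0.5025 0.0135 0.2271] [ 3.139 -0.01   0.1  ] op 1.004 F [ 0.3  1.  -1. ] 
 spin 21.5 then x 0.0004 y 0.2233 z 0.1271
[[277.7, 199.0], [226.5, 237.6], [320.6, 209.3]]
[[277.8, 81.2], [222.8, 202.8], [313.3, 249.5]]
T yellow 351 258 [ 0.427  -0.3485] -0.091 [97. 54.]
T yellow 302 256 [ 0.442  -0.2012] -0.273 [98. 55.]
T yellow 325 208 [ 0.586  -0.2832] -0.184 [99. 55.]
T orange 106 268 [0.4392 0.3772] 0.163 [65. 44.]
T orange 139 218 [0.5836 0.283 ] -0.29 [65. 44.]
S yellow 216 220 [ 0.5883 -0.2834] -0.186 [99. 56.]
S yellow 257 189 [ 0.4439 -0.2015] -0.279 [100.  56.]
S yellow 215 174 [ 0.4297 -0.3487] -0.101 [100.  55.]
S orange 403 269 [0.5837 0.2828] -0.293 [64. 44.]
S orange 444 234 [0.4391 0.3767] 0.135 [65. 44.]
S orange 386 205 [0.3927 0.196 ] -0.252 [65. 45.]
W yellow 513 258 [ 0.4289 -0.3472] -0.097 [99. 58.]
W yellow 437 244 [ 0.4426 -0.2006] -0.278 [100.  57.]
W yellow 505 147 [ 0.5867 -0.2821] -0.181 [99. 57.]
W orange 128 257 [0.392 0.195] -0.248 [64. 43.]
W orange 22 209 [0.4384 0.3751] 0.17 [63. 45.]
W orange 69 103 [0.5827 0.2816] -0.289 [63. 44.]
```

View pics/w3.png

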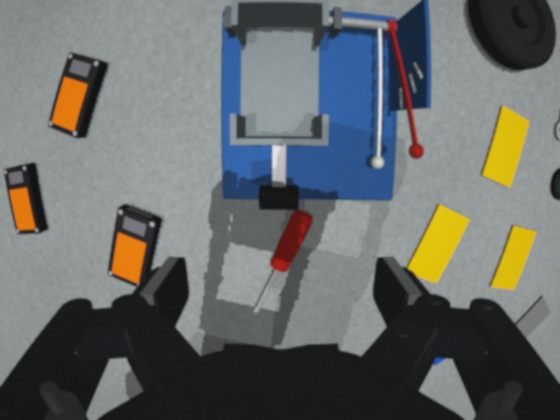

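The tray is level now, with its floor centre at about (279,81) in the wrist view. The wrist view, top view and scene view agree on all sheets and modules to within 2 mm. First is the sheet at (0.442,-0.2015).

Call:
servo_tool:
  steps:
    - {"hand": 0.76,"x": 0,"y": 0,"z": 0,"spin": 7.2}
    - {"hand": 0.76,"x": 0,"y": 0,"z": 0,"spin": 7.2}
    - {"hand": 0.76,"x": 0,"y": 0,"z": 0,"spin": 7.1}
    - {"hand": 0.76,"x": 0,"y": 0.045,"z": 0,"spin": 0}
    - {"hand": 0.76,"x": 0,"y": 0.045,"z": 0,"spin": 0}

```text
t: 5.55
eef_pos: [0.4741, -0.0726, 0.2197]
tcp_rot: [-3.142, 0.004, -0.272]
wrist_force: [-0.2, -0.5, -0.1]
opening: 0.757
gripper_force: 0.0
```

Call:
servo_tool:
  steps:
    - {"hand": 0.76,"x": 0,"y": 0.045,"z": 0,"spin": 0}
    - {"hand": 0.76,"x": 0,"y": 0.045,"z": 0,"spin": 0}
    - {"hand": 0.76,"x": 0,"y": 0.043,"z": 0,"spin": 0}
    - {"hand": 0.76,"x": 0,"y": 0,"z": 0.05,"spin": 0}
    - {"hand": 0.76,"x": 0,"y": 0,"z": 0.05,"spin": 0}

```text
t: 6.05
eef_pos: [0.4384, -0.2023, 0.1199]
tcp_rot: [3.141, -0.001, -0.278]
wrist_force: [0.3, 0.6, -1.3]
opening: 0.762
gripper_force: 0.0
```

Call:
servo_tool:
  steps:
    - {"hand": 0.76,"x": 0,"y": 0,"z": 0.05,"spin": 0}
    - {"hand": 0.76,"x": 0,"y": 0,"z": 0.03,"spin": 0}
    - {"hand": 0.76,"x": 0,"y": 0,"z": 0,"spin": 0}
    - {"hand": 0.76,"x": 0,"y": 0,"z": 0,"spin": 0}

```text
t: 6.45
eef_pos: [0.4385, -0.2005, 0.0412]
tcp_rot: [-3.141, 0.003, -0.275]
wrist_force: [0.2, 0.6, -0.2]
opening: 0.761
gripper_force: 0.0
```

```bash
python3 - <<'E'
from h import *
c=shot('wrist','w4');c['wrist']=1
for u,v,g in blobs(c,'yellow',100): print(round(u),round(v),rect(c,g,.006),cv2.contourArea(g))
plan(.442,-.2015,-.003,-.276)
E
```

```text
281 222 (array([ 0.44287759, -0.20271268]), np.float32(-0.278934), np.float32(99.612335), np.float32(55.64112)) 14878.0
496 185 (array([ 0.42884738, -0.34909332]), np.float32(-0.0990957), np.float32(99.486244), np.float32(57.684734)) 9001.0
357 19 (array([ 0.54921869, -0.27745453]), np.float32(1.3990146), np.float32(56.053402), np.float32(24.139097)) 3558.5
t 6.5 at [ 0.4394 -0.201   0.0423] [ 3.141 -0.    -0.275] op 0.756 F [-0.1 -0.2 -0.1] 
 spin 0.1 then x 0.0026 y -0.0002 z 0.0453
```

View pics/w4.png

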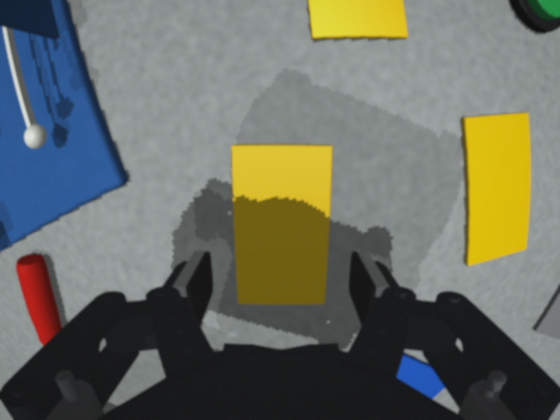

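The sheet spans columns 232–332, centred between the fingers. Descend and grip.

Call:
servo_tool:
  steps:
    - {"hand": 0.76,"x": 0.003,"y": 0,"z": 0.025,"spin": 0}
    - {"hand": 0.76,"x": 0,"y": 0,"z": 0.014,"spin": 0}
    - {"hand": 0.76,"x": 0,"y": 0,"z": 0.006,"spin": 0}
    - {"hand": 0.76,"x": 0,"y": 0,"z": 0,"spin": 0}

```text
t: 6.9
eef_pos: [0.4424, -0.2018, -0.0024]
tcp_rot: [3.141, -0.001, -0.275]
wrist_force: [0.1, 0.3, 0.1]
opening: 0.759
gripper_force: 0.0
```

Call:
servo_tool:
  steps:
    - {"hand": 0.6,"x": 0,"y": 0,"z": 0,"spin": 0}
    - {"hand": 0.5,"x": 0,"y": 0,"z": 0,"spin": 0}
    - {"hand": 0.5,"x": 0,"y": 0,"z": 0,"spin": 0}
    - {"hand": 0.5,"x": 0,"y": 0,"z": 0,"spin": 0}
    - {"hand": 0.5,"x": 0,"y": 0,"z": 0,"spin": 0}

```text
t: 7.4
eef_pos: [0.4426, -0.202, -0.0013]
tcp_rot: [3.141, -0.002, -0.275]
wrist_force: [-1.9, 1.2, 6.8]
opening: 0.627
gripper_force: 61.5
```

Call:
servo_tool:
  steps:
    - {"hand": 0.5,"x": 0,"y": 0,"z": -0.03,"spin": 0}
    - {"hand": 0.5,"x": 0,"y": 0,"z": -0.05,"spin": 0}
    - {"hand": 0.5,"x": 0,"y": 0,"z": -0.05,"spin": 0}
    - {"hand": 0.5,"x": 0,"y": 0,"z": -0.05,"spin": 0}
    - {"hand": 0.5,"x": 0,"y": 0,"z": 0,"spin": -7.2}

```text
t: 7.9
eef_pos: [0.4452, -0.2036, 0.185]
tcp_rot: [3.135, -0.014, -0.148]
wrist_force: [0.1, -1.2, -0.4]
opening: 0.624
gripper_force: 63.3
```

Call:
servo_tool:
  steps:
    - {"hand": 0.5,"x": 0,"y": 0,"z": 0,"spin": -7.2}
    - {"hand": 0.5,"x": 0,"y": 0,"z": 0,"spin": -7.2}
    - {"hand": 0.5,"x": 0.03,"y": -0.034,"z": 0,"spin": 0}
    - {"hand": 0.5,"x": 0.03,"y": -0.034,"z": 0,"spin": 0}
    - {"hand": 0.5,"x": 0.03,"y": -0.034,"z": 0,"spin": 0}

```text
t: 8.4
eef_pos: [0.522, -0.09, 0.1784]
tcp_rot: [3.14, -0.002, 0.101]
wrist_force: [-0.2, -0.1, -0.7]
opening: 0.625
gripper_force: 63.3
```

```bash
python3 - <<'E'
from h import *
plan(.611,.0258,.17,.1)
E
```

```text
t 8.4 at [ 0.522  -0.09    0.1784] [ 3.14e+00 -2.00e-03  1.01e-01] op 0.625 F [-0.2 -0.1 -0.7] 
 spin 0.0 then x 0.1002 y -0.1063 z 0.0084
```

Call:
servo_tool:
  steps:
    - {"hand": 0.5,"x": 0.033,"y": -0.0345,"z": 0,"spin": 0}
    - {"hand": 0.5,"x": 0.032,"y": -0.0345,"z": 0,"spin": 0}
    - {"hand": 0.5,"x": 0.03,"y": -0.034,"z": 0,"spin": 0}
    - {"hand": 0.5,"x": 0,"y": 0,"z": 0,"spin": 0}
    - {"hand": 0.5,"x": 0,"y": 0,"z": 0,"spin": 0}

```text
t: 8.9
eef_pos: [0.6052, 0.0221, 0.1775]
tcp_rot: [3.141, -0.001, 0.104]
wrist_force: [-0.0, -1.2, -1.1]
opening: 0.622
gripper_force: 63.3
```

```bash
python3 - <<'E'
from h import *
plan(.611,.0258,.043,.1)
c=shot('wrist','w5');c['wrist']=1
p=sensors.read_state()['eef_pos']
for u,v,g in blobs(c,'yellow',3000): print(round(u),round(v),rect(c,g,p[2]+.01),p)
T=shot('top','t5')
for u,v,g in blobs(T,'yellow',100): print(round(u),round(v),rect(T,g,p[2]+.01))
E
```

```text
t 8.9 at [0.6052 0.0221 0.1775] [ 3.141e+00 -1.000e-03  1.040e-01] op 0.622 F [-0.  -1.2 -1.1] 
 spin 0.2 then x 0.0062 y -0.0031 z 0.1345
280 250 (array([0.60829077, 0.02175674]), np.float32(0.09997475), np.float32(94.50387), np.float32(54.208267)) [0.60478003 0.02110832 0.17742316]
351 258 (array([ 0.41077676, -0.31632407]), np.float32(-0.09060812), np.float32(83.55785), np.float32(46.77703))
325 207 (array([ 0.54780005, -0.26023709]), np.float32(-0.18394983), np.float32(85.189316), np.float32(47.44833))
```

Call:
servo_tool:
  steps:
    - {"hand": 0.5,"x": 0.006,"y": -0.004,"z": 0,"spin": 0.1}
    - {"hand": 0.5,"x": 0,"y": 0,"z": 0.03,"spin": 0}
    - {"hand": 0.5,"x": 0,"y": 0,"z": 0.03,"spin": 0}
    - {"hand": 0.5,"x": 0,"y": 0,"z": 0,"spin": 0}

```text
t: 9.4
eef_pos: [0.6081, 0.0251, 0.1132]
tcp_rot: [-3.14, 0.008, 0.098]
wrist_force: [-0.5, -0.4, -1.5]
opening: 0.622
gripper_force: 63.2
```

```bash
python3 -c "
from h import *
plan(.611,.0258,.041,.1)"
```

```text
t 9.4 at [0.6081 0.0251 0.1132] [-3.14   0.008  0.098] op 0.622 F [-0.5 -0.4 -1.5] 
 spin -0.1 then x 0.003 y -0.0004 z 0.0722
```

Call:
servo_tool:
  steps:
    - {"hand": 0.5,"x": 0.001,"y": 0,"z": 0.03,"spin": 0}
    - {"hand": 0.5,"x": 0,"y": 0,"z": 0.025,"spin": 0}
    - {"hand": 0.5,"x": 0,"y": 0,"z": 0.012,"spin": 0}
    - {"hand": 0.5,"x": 0,"y": 0,"z": 0.005,"spin": 0}
    - {"hand": 0.5,"x": 0,"y": 0,"z": 0,"spin": 0}

```text
t: 9.9
eef_pos: [0.6121, 0.0256, 0.0455]
tcp_rot: [3.141, -0.001, 0.1]
wrist_force: [0.5, -0.6, -0.3]
opening: 0.622
gripper_force: 63.3
```

Call:
servo_tool:
  steps:
    - {"hand": 0.85,"x": 0,"y": 0,"z": 0,"spin": 0}
    - {"hand": 0.85,"x": 0,"y": 0,"z": 0,"spin": 0}
    - {"hand": 0.85,"x": 0,"y": 0,"z": 0,"spin": 0}
    - {"hand": 0.85,"x": 0,"y": 0,"z": -0.03,"spin": 0}
    - {"hand": 0.85,"x": 0,"y": 0,"z": -0.05,"spin": 0}

```text
t: 10.4
eef_pos: [0.6095, 0.026, 0.1227]
tcp_rot: [-3.14, 0.007, 0.1]
wrist_force: [0.9, 0.3, 0.1]
opening: 0.849
gripper_force: 0.0
```

Call:
servo_tool:
  steps:
    - {"hand": 0.85,"x": 0,"y": 0,"z": -0.05,"spin": 0}
    - {"hand": 0.85,"x": 0,"y": 0,"z": -0.05,"spin": 0}
    - {"hand": 0.85,"x": -0.03,"y": 0,"z": 0,"spin": 0}
    - {"hand": 0.85,"x": -0.03,"y": 0,"z": 0,"spin": 0}
    - {"hand": 0.85,"x": 0,"y": 0,"z": 0,"spin": 0}

```text
t: 10.9
eef_pos: [0.549, 0.0199, 0.2258]
tcp_rot: [3.142, 0.001, 0.1]
wrist_force: [0.1, 0.4, 0.2]
opening: 0.851
gripper_force: 0.0
```

```bash
python3 - <<'E'
from h import *
plan(.58,.2755,.2,-.285)
c=shot('wrist','w6');c['wrist']=1
for u,v,g in blobs(c,'yellow',500): print(round(u),round(v),rect(c,g,.046),rect(c,g,.006))
for u,v,g in blobs(c,'orange',500): print(round(u),round(v),rect(c,g,.022))
for n in [(.611,.0258,.046)]: print(proj(c,n))
E
```

```text
t 10.9 at [0.549  0.0199 0.2258] [3.142e+00 1.000e-03 1.000e-01] op 0.851 F [0.1 0.4 0.2] 
 spin 22.1 then x -0.0421 y -0.254 z 0.0258
508 283 (array([ 0.45009335, -0.3067355 ]), np.float32(-0.09145832), np.float32(89.38934), np.float32(51.652702)) (array([ 0.42949384, -0.34804077]), np.float32(-0.09145808), np.float32(100.488396), np.float32(58.06617))
505 178 (array([ 0.59122638, -0.24880751]), np.float32(-0.18360388), np.float32(88.05373), np.float32(51.270752)) (array([ 0.58815082, -0.2829201 ]), np.float32(-0.183604), np.float32(98.986885), np.float32(57.636776))
281 124 (array([0.61273584, 0.02501579]), np.float32(0.107896924), np.float32(100.30252), np.float32(55.194477)) (array([0.61233081, 0.02490255]), np.float32(0.107896924), np.float32(112.75665), np.float32(62.04772))
133 283 (array([0.39288434, 0.1952832 ]), np.float32(-0.24934399), np.float32(64.017365), np.float32(43.196312))
28 237 (array([0.43974753, 0.37569107]), np.float32(0.1751262), np.float32(63.217796), np.float32(44.776432))
71 137 (array([0.58389069, 0.2823035 ]), np.float32(-0.28683794), np.float32(63.260014), np.float32(43.831753))
(np.float64(280.08683374592925), np.float64(125.53898886373216))
```

View pics/w6.png

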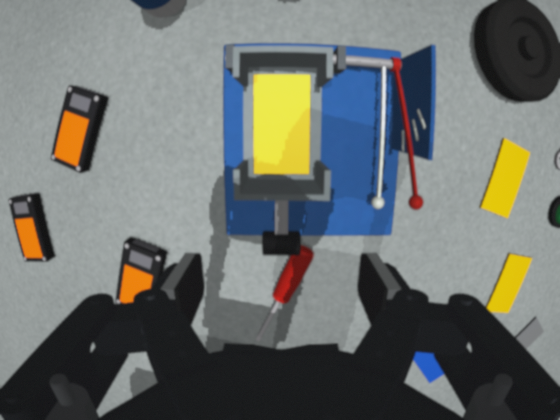

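The tray sheet is at (281,124), centred on the floor. The modules at (78,130), (31,228) and (142,270) are undisturbed, and the two sheets left are at (505,178) and (508,283). Next is the module at (78,130).

Call:
servo_tool:
  steps:
    - {"hand": 0.85,"x": 0,"y": 0,"z": 0,"spin": 7.4}
    - {"hand": 0.85,"x": 0,"y": 0,"z": 0,"spin": 7.4}
    - {"hand": 0.85,"x": 0,"y": 0,"z": 0,"spin": 7.3}
    - {"hand": 0.85,"x": -0.005,"y": -0.044,"z": 0,"spin": 0}
    - {"hand": 0.85,"x": -0.005,"y": -0.044,"z": 0,"spin": 0}

```text
t: 11.45
eef_pos: [0.5687, 0.1073, 0.225]
tcp_rot: [-3.141, -0.001, -0.289]
wrist_force: [0.3, 0.6, 0.1]
opening: 0.849
gripper_force: 0.0
```

Call:
servo_tool:
  steps:
    - {"hand": 0.85,"x": -0.005,"y": -0.044,"z": 0,"spin": 0}
    - {"hand": 0.85,"x": -0.005,"y": -0.044,"z": 0,"spin": 0}
    - {"hand": 0.85,"x": -0.004,"y": -0.043,"z": 0,"spin": 0}
    - {"hand": 0.85,"x": -0.004,"y": -0.043,"z": 0,"spin": 0}
    - {"hand": 0.85,"x": 0,"y": 0,"z": 0.04,"spin": 0}

```text
t: 11.95
eef_pos: [0.603, 0.2862, 0.1896]
tcp_rot: [-3.132, -0.011, -0.281]
wrist_force: [0.3, -0.7, 0.5]
opening: 0.85
gripper_force: 0.0
```

Call:
servo_tool:
  steps:
    - {"hand": 0.85,"x": 0,"y": 0,"z": 0.04,"spin": 0}
    - {"hand": 0.85,"x": 0,"y": 0,"z": 0.025,"spin": 0}
    - {"hand": 0.85,"x": 0,"y": 0,"z": 0,"spin": 0}

```text
t: 12.25
eef_pos: [0.5972, 0.2789, 0.115]
tcp_rot: [3.137, 0.007, -0.285]
wrist_force: [-0.4, -0.2, -0.3]
opening: 0.852
gripper_force: 0.0
```

```bash
cat >> h.py <<'E'
def body(c,z=.022):
    "module bodies: dark housing + label + light connector, seen whole"
    h=cv2.cvtColor(c['img'],cv2.COLOR_RGB2HSV);d=(c['img'].max(2)<70).astype(np.uint8)*255
    for u,v,q in blobs(c,'orange',500):
        r0=rect(c,q,z);w=np.zeros_like(d);P=r0[0];a=r0[1];win=[]
        for l,s in((-.05,-.04),(.085,-.04),(.085,.04),(-.05,.04)):
            win.append(proj(c,[P[0]+l*np.cos(a)-s*np.sin(a),P[1]+l*np.sin(a)+s*np.cos(a),z]))
        cv2.fillPoly(w,[np.int32(win)],255);m=(d|cv2.inRange(h,*COL['orange']))&w
        m=cv2.morphologyEx(m,cv2.MORPH_CLOSE,np.ones((9,9)));b=max(blobs(c,m,50),key=lambda x:cv2.contourArea(x[2]))
        r=rect(c,b[2],z);t=np.array([np.cos(a),np.sin(a)]);print('label',r0[0].round(4),round(float(a),3),'body',r[0].round(4),round(float(r[1]),3),np.round(r[2:],1),'off',round(float((r[0]-r0[0])@t),4))
E
python3 - <<'E'
from h import *
c=shot('wrist','w7');c['wrist']=1;body(c)
plan(.5962,.2788,-.001,-.287)
E
```

```text
label [0.3872 0.1876] -0.276 body [0.4059 0.1843] -0.291 [136.5  80.4] off 0.0189
label [0.5835 0.2824] -0.286 body [0.596  0.2781] -0.288 [99.5 56.4] off 0.0132
t 12.3 at [0.5987 0.2792 0.118 ] [ 3.14e+00  3.00e-03 -2.85e-01] op 0.852 F [-0.4 -0.7  0.7] 
 spin 0.1 then x -0.0023 y 0.0011 z 0.119
```

View pics/w7.png

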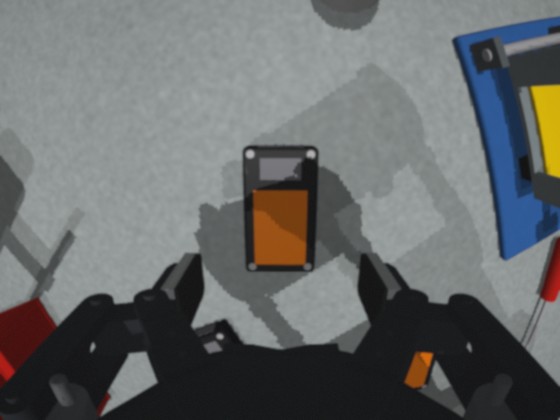

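The module lies centred at (281,209) between the fingers, with its body at (0.596,0.278), 99.5 x 56.4 mm. Grip it.

Call:
servo_tool:
  steps:
    - {"hand": 0.85,"x": -0.001,"y": 0.001,"z": 0.04,"spin": 0}
    - {"hand": 0.85,"x": -0.001,"y": 0,"z": 0.04,"spin": 0}
    - {"hand": 0.8,"x": 0,"y": 0,"z": 0.025,"spin": 0}
    - {"hand": 0.78,"x": 0,"y": 0,"z": 0.011,"spin": 0}
    - {"hand": 0.78,"x": 0,"y": 0,"z": 0,"spin": 0}

```text
t: 12.8
eef_pos: [0.5974, 0.2789, 0.004]
tcp_rot: [-3.141, -0.0, -0.286]
wrist_force: [-0.3, -0.0, 0.0]
opening: 0.778
gripper_force: 0.0
```

Call:
servo_tool:
  steps:
    - {"hand": 0.5,"x": 0,"y": 0,"z": 0,"spin": 0}
    - {"hand": 0.5,"x": 0,"y": 0,"z": 0,"spin": 0}
    - {"hand": 0.5,"x": 0,"y": 0,"z": 0,"spin": 0}
    - {"hand": 0.5,"x": 0,"y": 0,"z": 0,"spin": 0}
    - {"hand": 0.5,"x": 0,"y": 0,"z": 0,"spin": 0}

```text
t: 13.3
eef_pos: [0.5985, 0.2793, 0.0064]
tcp_rot: [-3.139, -0.004, -0.286]
wrist_force: [0.7, 0.8, 7.4]
opening: 0.635
gripper_force: 66.1
```

Call:
servo_tool:
  steps:
    - {"hand": 0.5,"x": 0,"y": 0,"z": -0.03,"spin": 0}
    - {"hand": 0.5,"x": 0,"y": 0,"z": -0.05,"spin": 0}
    - {"hand": 0.5,"x": 0,"y": 0,"z": -0.05,"spin": 0}
    - {"hand": 0.5,"x": 0,"y": 0,"z": -0.04,"spin": 0}
    - {"hand": 0.5,"x": 0,"y": 0,"z": 0,"spin": 0}

```text
t: 13.8
eef_pos: [0.5998, 0.2798, 0.182]
tcp_rot: [-3.134, -0.011, -0.286]
wrist_force: [0.4, 1.3, -0.9]
opening: 0.64
gripper_force: 65.2
```

Call:
servo_tool:
  steps:
    - {"hand": 0.5,"x": 0,"y": 0,"z": 0,"spin": -7.4}
    - {"hand": 0.5,"x": 0,"y": 0,"z": 0,"spin": -7.4}
    - {"hand": 0.5,"x": 0,"y": 0,"z": 0,"spin": -7.4}
    - {"hand": 0.5,"x": 0,"y": 0.04,"z": 0,"spin": 0}
    - {"hand": 0.5,"x": 0,"y": 0.04,"z": 0,"spin": 0}

```text
t: 14.3
eef_pos: [0.6041, 0.1991, 0.1728]
tcp_rot: [3.141, 0.001, 0.105]
wrist_force: [0.8, -0.9, -2.6]
opening: 0.638
gripper_force: 65.1
```

```bash
python3 -c "
from h import *
plan(.611,.0258,.16,.1)"
```

```text
t 14.3 at [0.6041 0.1991 0.1728] [3.141e+00 1.000e-03 1.050e-01] op 0.638 F [ 0.8 -0.9 -2.6] 
 spin 0.3 then x -0.0104 y 0.1731 z 0.0128
```

Call:
servo_tool:
  steps:
    - {"hand": 0.5,"x": -0.002,"y": 0.042,"z": 0,"spin": 0}
    - {"hand": 0.5,"x": -0.002,"y": 0.042,"z": 0,"spin": 0}
    - {"hand": 0.5,"x": -0.002,"y": 0.042,"z": 0,"spin": 0}
    - {"hand": 0.5,"x": -0.002,"y": 0.04,"z": 0,"spin": 0}
    - {"hand": 0.5,"x": 0,"y": 0,"z": 0,"spin": 0}

```text
t: 14.8
eef_pos: [0.6136, 0.0281, 0.1731]
tcp_rot: [3.14, 0.001, 0.096]
wrist_force: [-0.1, 0.8, -1.6]
opening: 0.633
gripper_force: 65.1
```

```bash
python3 -c "
from h import *
c=shot('wrist','w8')
plan(.613,.026,.053,.1)
c=shot('wrist');plan(.613,.026,.053,.1)
c['wrist']=1;z=sensors.read_state()['eef_pos'][2]+.0165
for u,v,g in blobs(c,'orange',2000): print(u,v,rect(c,g,z))
"
```

```text
t 14.8 at [0.6135 0.0307 0.1732] [3.142e+00 1.000e-03 9.800e-02] op 0.635 F [ 0.3  1.  -1.5] 
 spin -0.1 then x -0.0009 y 0.0046 z 0.1202
t 14.9 at [0.6134 0.0324 0.1732] [-3.141e+00  1.000e-03  1.000e-01] op 0.639 F [ 0.3 -0.2 -1.2] 
 spin -0.0 then x -0.001 y 0.0064 z 0.1202
280.5560718346861 296.1138101399835 (array([0.60134137, 0.02863676]), np.float32(0.09927547), np.float32(54.07423), np.float32(40.323875))
```

Call:
servo_tool:
  steps:
    - {"hand": 0.5,"x": -0.001,"y": 0.005,"z": 0,"spin": 0}
    - {"hand": 0.5,"x": 0,"y": 0,"z": 0.03,"spin": 0}
    - {"hand": 0.5,"x": 0,"y": 0,"z": 0.02,"spin": 0}
    - {"hand": 0.5,"x": 0,"y": 0,"z": 0,"spin": 0}
    - {"hand": 0.5,"x": 0,"y": 0,"z": 0,"spin": 0}

```text
t: 15.4
eef_pos: [0.6133, 0.0291, 0.124]
tcp_rot: [3.142, 0.0, 0.103]
wrist_force: [1.1, 0.5, -0.5]
opening: 0.634
gripper_force: 65.0
```

```bash
python3 -c "
from h import *
plan(.613,.026,.053,.1)"
```

```text
t 15.4 at [0.6133 0.0291 0.124 ] [3.142 0.    0.103] op 0.634 F [ 1.1  0.5 -0.5] 
 spin 0.2 then x -0.0006 y 0.003 z 0.071
```

Call:
servo_tool:
  steps:
    - {"hand": 0.5,"x": 0,"y": 0.002,"z": 0.03,"spin": 0.1}
    - {"hand": 0.5,"x": 0,"y": 0,"z": 0.025,"spin": 0}
    - {"hand": 0.5,"x": 0,"y": 0,"z": 0.01,"spin": 0}
    - {"hand": 0.5,"x": 0,"y": 0,"z": 0.005,"spin": 0}
    - {"hand": 0.5,"x": 0,"y": 0,"z": 0,"spin": 0}

```text
t: 15.9
eef_pos: [0.6141, 0.0263, 0.0545]
tcp_rot: [3.141, -0.001, 0.1]
wrist_force: [0.8, -0.2, -1.7]
opening: 0.634
gripper_force: 65.1
```

Call:
servo_tool:
  steps:
    - {"hand": 0.5,"x": 0,"y": 0,"z": 0.001,"spin": 0}
    - {"hand": 0.5,"x": 0,"y": 0,"z": 0,"spin": 0}

```text
t: 16.1
eef_pos: [0.6142, 0.0261, 0.0539]
tcp_rot: [3.141, -0.002, 0.1]
wrist_force: [1.0, 0.4, -1.1]
opening: 0.635
gripper_force: 65.1
```

Call:
servo_tool:
  steps:
    - {"hand": 0.85,"x": 0,"y": 0,"z": 0.001,"spin": 0}
    - {"hand": 0.85,"x": 0,"y": 0,"z": 0,"spin": 0}
    - {"hand": 0.85,"x": 0,"y": 0,"z": 0,"spin": 0}
    - {"hand": 0.85,"x": 0,"y": 0,"z": -0.03,"spin": 0}
    - {"hand": 0.85,"x": 0,"y": 0,"z": -0.04,"spin": 0}

```text
t: 16.6
eef_pos: [0.6121, 0.0262, 0.1206]
tcp_rot: [-3.141, 0.005, 0.1]
wrist_force: [0.6, -1.1, -0.1]
opening: 0.851
gripper_force: 0.0
```

Call:
servo_tool:
  steps:
    - {"hand": 0.85,"x": 0,"y": 0,"z": -0.05,"spin": 0}
    - {"hand": 0.85,"x": 0,"y": 0,"z": -0.04,"spin": 5.5}
    - {"hand": 0.8,"x": 0,"y": 0,"z": 0,"spin": 5.5}
    - {"hand": 0.8,"x": 0,"y": 0,"z": 0,"spin": 5.3}
    - {"hand": 0.8,"x": 0.004,"y": 0.044,"z": 0,"spin": 0}

```text
t: 17.1
eef_pos: [0.6098, -0.0141, 0.2125]
tcp_rot: [-3.14, -0.001, -0.182]
wrist_force: [1.0, -0.3, -0.3]
opening: 0.796
gripper_force: 0.0
```

Call:
servo_tool:
  steps:
    - {"hand": 0.76,"x": 0.004,"y": 0.044,"z": 0,"spin": 0}
    - {"hand": 0.76,"x": 0.004,"y": 0.044,"z": 0,"spin": 0}
    - {"hand": 0.76,"x": 0.004,"y": 0.044,"z": 0,"spin": 0}
    - {"hand": 0.76,"x": 0.004,"y": 0.044,"z": 0,"spin": 0}
    - {"hand": 0.76,"x": 0.004,"y": 0.044,"z": 0,"spin": 0}

```text
t: 17.6
eef_pos: [0.5883, -0.2395, 0.2121]
tcp_rot: [3.141, -0.001, -0.184]
wrist_force: [0.9, 0.4, 0.1]
opening: 0.759
gripper_force: 0.0
```

Call:
servo_tool:
  steps:
    - {"hand": 0.76,"x": 0.004,"y": 0.044,"z": 0,"spin": 0}
    - {"hand": 0.76,"x": 0,"y": 0,"z": 0.04,"spin": 0}
    - {"hand": 0.76,"x": 0,"y": 0,"z": 0.04,"spin": 0}
    - {"hand": 0.76,"x": 0,"y": 0,"z": 0.04,"spin": 0}
    - {"hand": 0.76,"x": 0,"y": 0,"z": 0,"spin": 0}

```text
t: 18.1
eef_pos: [0.5812, -0.28, 0.086]
tcp_rot: [-3.137, 0.011, -0.185]
wrist_force: [-0.3, 0.3, 0.1]
opening: 0.761
gripper_force: 0.0
```

```bash
cat >> h.py <<'E'
def look(c,skip=200):
    for k,z in(('yellow',.006),('orange',.022)):
        for u,v,g in blobs(c,k,skip):
            r=rect(c,g,z);print(k,round(u),round(v),r[0].round(4),round(float(r[1]),3),np.round(r[2:],0))
E
python3 - <<'E'
from h import *
c=shot('wrist','w9');c=shot('wrist');c['wrist']=1;look(c)
plan(.587,-.283,-.002,-.184)
T=shot('top');S=shot('scene')
for u,v,g in blobs(T,'orange',100): print('T',u,v,rect(T,g,.068))
for u,v,g in blobs(S,'orange',100):print('S',u,v,rect(S,g,.068))
E
```

```text
yellow 403 365 [ 0.4073 -0.3707] -0.108 [49. 11.]
yellow 284 203 [ 0.5879 -0.2851] -0.184 [99. 56.]
t 18.2 at [ 0.5848 -0.2819  0.0924] [-3.142  0.    -0.184] op 0.76 F [0.7 0.1 0.6] 
 spin -0.0 then x 0.0024 y 0.0007 z 0.0944
T 106.36043829296423 267.7128027681661 (array([0.4348989 , 0.35953561]), np.float32(0.16336381), np.float32(62.108047), np.float32(42.406467))
T 222.03731343283582 204.2512437810945 (array([0.60030365, 0.02508222]), np.float32(0.10697389), np.float32(61.462418), np.float32(43.00513))
T 212.72760416666665 102.06145833333332 (array([0.92497925, 0.04252104]), np.float32(-1.4525293), np.float32(192.02315), np.float32(38.28944))
S 287.79761904761904 341.1206140350877 (array([0.88848761, 0.03178773]), np.float32(-1.4503578), np.float32(188.04489), np.float32(20.419403))
S 314.6403803131991 241.38982102908275 (array([0.5987616 , 0.02447703]), np.float32(0.097357154), np.float32(65.18073), np.float32(45.32534))
S 443.54818907305093 234.25414364640883 (array([0.46727908, 0.36614032]), np.float32(0.13543844), np.float32(63.23935), np.float32(42.078644))
S 385.5622406639004 205.39626556016597 (array([0.42277652, 0.19211081]), np.float32(-0.25949728), np.float32(62.286522), np.float32(43.417625))
```

Call:
servo_tool:
  steps:
    - {"hand": 0.76,"x": 0.002,"y": 0.001,"z": 0.04,"spin": 0}
    - {"hand": 0.76,"x": 0,"y": 0,"z": 0.03,"spin": 0}
    - {"hand": 0.76,"x": 0,"y": 0,"z": 0.015,"spin": 0}
    - {"hand": 0.76,"x": 0,"y": 0,"z": 0,"spin": 0}
    - {"hand": 0.76,"x": 0,"y": 0,"z": 0,"spin": 0}

```text
t: 18.8
eef_pos: [0.5875, -0.2838, 0.0088]
tcp_rot: [3.14, -0.003, -0.184]
wrist_force: [0.4, 0.2, 0.5]
opening: 0.757
gripper_force: 0.0
```

```bash
python3 -c "
from h import *
plan(.5875,-.284,-.002,-.184)"
```

```text
t 18.8 at [ 0.5875 -0.2838  0.0088] [ 3.14e+00 -3.00e-03 -1.84e-01] op 0.757 F [0.4 0.2 0.5] 
 spin -0.0 then x -0.0 y 0.0002 z 0.0108
```

Call:
servo_tool:
  steps:
    - {"hand": 0.76,"x": 0,"y": 0,"z": 0.008,"spin": 0}
    - {"hand": 0.76,"x": 0,"y": 0,"z": 0.003,"spin": 0}
    - {"hand": 0.6,"x": 0,"y": 0,"z": 0,"spin": 0}
    - {"hand": 0.5,"x": 0,"y": 0,"z": 0,"spin": 0}
    - {"hand": 0.5,"x": 0,"y": 0,"z": 0,"spin": 0}

```text
t: 19.3
eef_pos: [0.5867, -0.2834, -0.0035]
tcp_rot: [3.141, -0.001, -0.184]
wrist_force: [-0.6, -0.5, 4.3]
opening: 0.629
gripper_force: 65.3
```

Call:
servo_tool:
  steps:
    - {"hand": 0.5,"x": 0,"y": 0,"z": 0,"spin": 0}
    - {"hand": 0.5,"x": 0,"y": 0,"z": 0,"spin": 0}

```text
t: 19.5
eef_pos: [0.5868, -0.2834, -0.0035]
tcp_rot: [3.141, -0.001, -0.184]
wrist_force: [0.4, 0.1, 6.3]
opening: 0.63
gripper_force: 66.2
```

Call:
servo_tool:
  steps:
    - {"hand": 0.5,"x": 0,"y": 0,"z": -0.03,"spin": 0}
    - {"hand": 0.5,"x": 0,"y": 0,"z": -0.05,"spin": 0}
    - {"hand": 0.5,"x": 0,"y": 0,"z": -0.05,"spin": 0}
    - {"hand": 0.5,"x": 0,"y": 0,"z": -0.05,"spin": 0}
    - {"hand": 0.5,"x": 0,"y": 0,"z": 0,"spin": -5.5}

```text
t: 20.0
eef_pos: [0.5893, -0.285, 0.1843]
tcp_rot: [3.135, -0.013, -0.087]
wrist_force: [0.9, -0.1, 0.0]
opening: 0.626
gripper_force: 63.4
```

Call:
servo_tool:
  steps:
    - {"hand": 0.5,"x": 0,"y": 0,"z": 0,"spin": -5.5}
    - {"hand": 0.5,"x": 0,"y": 0,"z": 0,"spin": -5.3}
    - {"hand": 0.5,"x": 0.008,"y": -0.043,"z": 0,"spin": 0}
    - {"hand": 0.5,"x": 0.008,"y": -0.043,"z": 0,"spin": 0}
    - {"hand": 0.5,"x": 0.008,"y": -0.043,"z": 0,"spin": 0}

```text
t: 20.5
eef_pos: [0.5969, -0.1511, 0.1751]
tcp_rot: [-3.141, 0.001, 0.099]
wrist_force: [1.1, 0.4, -0.8]
opening: 0.627
gripper_force: 63.4
```

Call:
servo_tool:
  steps:
    - {"hand": 0.5,"x": 0.008,"y": -0.043,"z": 0,"spin": 0}
    - {"hand": 0.5,"x": 0.008,"y": -0.043,"z": 0,"spin": 0}
    - {"hand": 0.5,"x": 0.008,"y": -0.043,"z": 0,"spin": 0}
    - {"hand": 0.5,"x": 0,"y": 0,"z": 0,"spin": 0}
    - {"hand": 0.5,"x": 0,"y": 0,"z": 0,"spin": 0}

```text
t: 21.0
eef_pos: [0.6081, -0.0207, 0.1754]
tcp_rot: [3.141, 0.001, 0.103]
wrist_force: [-0.2, -0.7, -1.5]
opening: 0.632
gripper_force: 63.4
```

```bash
python3 - <<'E'
from h import *
c=shot('wrist');c=shot('wrist','w10');c['wrist']=1
p=sensors.read_state()['eef_pos']
for u,v,g in blobs(c,'yellow',3000): print(round(u),round(v),rect(c,g,p[2]+.008))
plan(.612,.0258,.078,.1)
E
```

```text
280 249 (array([ 0.61091241, -0.02226472]), np.float32(0.099618316), np.float32(97.09098), np.float32(56.258865))
t 21.1 at [ 0.6082 -0.0226  0.1755] [3.141e+00 1.000e-03 9.900e-02] op 0.633 F [ 0.9 -0.2 -0.6] 
 spin -0.0 then x 0.0086 y -0.0478 z 0.0975
```

Call:
servo_tool:
  steps:
    - {"hand": 0.5,"x": 0.007,"y": -0.046,"z": 0,"spin": 0}
    - {"hand": 0.5,"x": 0,"y": 0,"z": 0,"spin": 0}
    - {"hand": 0.5,"x": 0,"y": 0,"z": 0.04,"spin": 0}
    - {"hand": 0.5,"x": 0,"y": 0,"z": 0,"spin": 0}
    - {"hand": 0.5,"x": 0,"y": 0,"z": 0,"spin": 0}

```text
t: 21.6
eef_pos: [0.6103, 0.0235, 0.1355]
tcp_rot: [-3.141, 0.002, 0.098]
wrist_force: [0.1, -0.3, 0.2]
opening: 0.629
gripper_force: 63.4
```

```bash
python3 -c "
from h import *
plan(.611,.0258,.066,.1)"
```

```text
t 21.6 at [0.6103 0.0235 0.1355] [-3.141e+00  2.000e-03  9.800e-02] op 0.629 F [ 0.1 -0.3  0.2] 
 spin -0.1 then x 0.0009 y -0.0022 z 0.0695
```

Call:
servo_tool:
  steps:
    - {"hand": 0.5,"x": 0,"y": -0.002,"z": 0.03,"spin": 0}
    - {"hand": 0.5,"x": 0,"y": 0,"z": 0.025,"spin": 0}
    - {"hand": 0.5,"x": 0,"y": 0,"z": 0.01,"spin": 0}
    - {"hand": 0.5,"x": 0,"y": 0,"z": 0.005,"spin": 0}
    - {"hand": 0.5,"x": 0,"y": 0,"z": 0,"spin": 0}

```text
t: 22.1
eef_pos: [0.6111, 0.0264, 0.0666]
tcp_rot: [3.141, -0.001, 0.1]
wrist_force: [-0.0, 0.1, -0.8]
opening: 0.625
gripper_force: 63.4
```

Call:
servo_tool:
  steps:
    - {"hand": 0.5,"x": 0,"y": 0,"z": 0,"spin": 0}
    - {"hand": 0.5,"x": 0,"y": 0,"z": 0,"spin": 0}

```text
t: 22.3
eef_pos: [0.6113, 0.0267, 0.0671]
tcp_rot: [3.141, -0.002, 0.1]
wrist_force: [0.5, 0.4, -0.7]
opening: 0.633
gripper_force: 63.4
```

Call:
servo_tool:
  steps:
    - {"hand": 0.5,"x": 0,"y": 0,"z": 0.0015,"spin": 0}
    - {"hand": 0.85,"x": 0,"y": 0,"z": 0,"spin": 0}
    - {"hand": 0.85,"x": 0,"y": 0,"z": 0,"spin": 0}
    - {"hand": 0.85,"x": 0,"y": 0,"z": 0,"spin": 0}
    - {"hand": 0.85,"x": 0,"y": 0,"z": -0.03,"spin": 0}

```text
t: 22.8
eef_pos: [0.6078, 0.027, 0.0908]
tcp_rot: [-3.14, 0.008, 0.1]
wrist_force: [0.1, 0.2, 0.1]
opening: 0.853
gripper_force: 0.0
```

Call:
servo_tool:
  steps:
    - {"hand": 0.85,"x": 0,"y": 0,"z": -0.05,"spin": 0}
    - {"hand": 0.85,"x": 0,"y": 0,"z": -0.04,"spin": 6.7}
    - {"hand": 0.85,"x": 0,"y": 0,"z": -0.03,"spin": 6.7}
    - {"hand": 0.85,"x": 0,"y": 0,"z": 0,"spin": 6.7}
    - {"hand": 0.85,"x": -0.04,"y": -0.018,"z": 0,"spin": 0}

```text
t: 23.3
eef_pos: [0.5789, 0.0519, 0.2149]
tcp_rot: [3.142, -0.005, -0.258]
wrist_force: [0.1, 1.1, -0.8]
opening: 0.85
gripper_force: 0.0
```

Call:
servo_tool:
  steps:
    - {"hand": 0.85,"x": -0.04,"y": -0.018,"z": 0,"spin": 0}
    - {"hand": 0.85,"x": -0.04,"y": -0.018,"z": 0,"spin": 0}
    - {"hand": 0.85,"x": -0.04,"y": -0.018,"z": 0,"spin": 0}
    - {"hand": 0.85,"x": -0.04,"y": -0.018,"z": 0,"spin": 0}
    - {"hand": 0.85,"x": -0.04,"y": -0.018,"z": 0,"spin": 0}

```text
t: 23.8
eef_pos: [0.4033, 0.1918, 0.2144]
tcp_rot: [-3.141, -0.0, -0.251]
wrist_force: [0.4, 0.5, 0.5]
opening: 0.849
gripper_force: 0.0
```

Call:
servo_tool:
  steps:
    - {"hand": 0.85,"x": 0,"y": 0,"z": 0.04,"spin": 0}
    - {"hand": 0.85,"x": 0,"y": 0,"z": 0.04,"spin": 0}
    - {"hand": 0.85,"x": 0,"y": 0,"z": 0,"spin": 0}
    - {"hand": 0.85,"x": 0,"y": 0,"z": 0,"spin": 0}
    - {"hand": 0.85,"x": 0,"y": 0,"z": 0,"spin": 0}

```text
t: 24.3
eef_pos: [0.4062, 0.1912, 0.136]
tcp_rot: [-3.14, -0.003, -0.251]
wrist_force: [0.1, 0.3, 0.5]
opening: 0.848
gripper_force: 0.0
```

```bash
python3 - <<'E'
from h import *
c=shot('wrist','w11');c['wrist']=1;body(c)
plan(.4055,.1927,.003,-.25)
T=shot('top');S=shot('scene');
for q,n in((T,'T'),(S,'S')):
  for u,v,g in blobs(q,'yellow',100): print(n,u,v,rect(q,g,.074),rect(q,g,.006))
E
```

```text
label [0.3924 0.1954] -0.245 body [0.4047 0.1919] -0.251 [99.1 55.7] off 0.0128
label [0.4388 0.3763] 0.172 body [0.4517 0.37  ] 0.169 [96.7 65.8] off 0.0116
t 24.4 at [0.4062 0.1912 0.136 ] [-3.14e+00 -3.00e-03 -2.51e-01] op 0.85 F [-0.2  0.6  0.1] 
 spin -0.1 then x -0.0011 y -0.0013 z 0.133
T 351.1608888888889 257.95496296296295 (array([ 0.42088852, -0.33641626]), np.float32(-0.09060907), np.float32(92.01841), np.float32(51.513382)) (array([ 0.42695074, -0.3484621 ]), np.float32(-0.09060788), np.float32(97.090775), np.float32(54.352966))
T 221.05124011992365 198.82692831834285 (array([0.61531757, 0.02752529]), np.float32(0.098763704), np.float32(99.28339), np.float32(60.512177)) (array([0.63209735, 0.03554103]), np.float32(0.09876478), np.float32(104.75623), np.float32(63.847767))
S 314.57378472222223 242.93489583333334 (array([0.60635645, 0.02649501]), np.float32(0.09942424), np.float32(93.88026), np.float32(58.386345)) (array([0.57251971, 0.02230021]), np.float32(0.09942424), np.float32(99.37247), np.float32(61.802097))
S 214.76342763427633 173.68839688396884 (array([ 0.4715813 , -0.32411984]), np.float32(-0.08994138), np.float32(94.40315), np.float32(52.69383)) (array([ 0.42985968, -0.34882645]), np.float32(-0.08994174), np.float32(99.925995), np.float32(55.776535))
```

Call:
servo_tool:
  steps:
    - {"hand": 0.85,"x": -0.001,"y": -0.001,"z": 0.04,"spin": 0}
    - {"hand": 0.85,"x": -0.001,"y": 0,"z": 0.04,"spin": 0}
    - {"hand": 0.8,"x": 0,"y": 0,"z": 0.035,"spin": 0}
    - {"hand": 0.78,"x": 0,"y": 0,"z": 0.018,"spin": 0}
    - {"hand": 0.78,"x": 0,"y": 0,"z": 0,"spin": 0}

```text
t: 24.95
eef_pos: [0.4022, 0.192, -0.0001]
tcp_rot: [3.14, 0.003, -0.251]
wrist_force: [-0.2, 0.2, 0.8]
opening: 0.781
gripper_force: 0.0
```

Call:
servo_tool:
  steps:
    - {"hand": 0.78,"x": 0,"y": 0,"z": 0,"spin": 0}
    - {"hand": 0.5,"x": 0,"y": 0,"z": 0,"spin": 0}
    - {"hand": 0.5,"x": 0,"y": 0,"z": 0,"spin": 0}
    - {"hand": 0.5,"x": 0,"y": 0,"z": 0,"spin": 0}
    - {"hand": 0.5,"x": 0,"y": 0,"z": 0,"spin": 0}

```text
t: 25.45
eef_pos: [0.4043, 0.1927, 0.003]
tcp_rot: [-3.14, -0.003, -0.251]
wrist_force: [-1.2, 0.1, 7.6]
opening: 0.635
gripper_force: 64.3
```

Call:
servo_tool:
  steps:
    - {"hand": 0.5,"x": 0,"y": 0,"z": -0.03,"spin": 0}
    - {"hand": 0.5,"x": 0,"y": 0,"z": -0.05,"spin": 0}
    - {"hand": 0.5,"x": 0,"y": 0,"z": -0.05,"spin": 0}
    - {"hand": 0.5,"x": 0,"y": 0,"z": -0.05,"spin": 0}
    - {"hand": 0.5,"x": 0,"y": 0,"z": -0.02,"spin": -6.7}

```text
t: 25.95
eef_pos: [0.4048, 0.1931, 0.2071]
tcp_rot: [-3.138, -0.009, -0.132]
wrist_force: [0.6, 0.0, -1.3]
opening: 0.642
gripper_force: 64.6
```

Call:
servo_tool:
  steps:
    - {"hand": 0.5,"x": 0,"y": 0,"z": 0,"spin": -6.7}
    - {"hand": 0.5,"x": 0,"y": 0,"z": 0,"spin": -6.7}
    - {"hand": 0.5,"x": 0.031,"y": 0.03,"z": 0,"spin": 0}
    - {"hand": 0.5,"x": 0.031,"y": 0.03,"z": 0,"spin": 0}
    - {"hand": 0.5,"x": 0.031,"y": 0.03,"z": 0,"spin": 0}

```text
t: 26.45
eef_pos: [0.5056, 0.1114, 0.2026]
tcp_rot: [3.142, -0.002, 0.101]
wrist_force: [0.6, 0.6, -1.3]
opening: 0.639
gripper_force: 64.6
```

Call:
servo_tool:
  steps:
    - {"hand": 0.5,"x": 0.031,"y": 0.03,"z": 0,"spin": 0}
    - {"hand": 0.5,"x": 0.031,"y": 0.03,"z": 0,"spin": 0}
    - {"hand": 0.5,"x": 0.028,"y": 0.028,"z": 0,"spin": 0}
    - {"hand": 0.5,"x": 0,"y": 0,"z": 0,"spin": 0}
    - {"hand": 0.5,"x": 0,"y": 0,"z": 0,"spin": 0}

```text
t: 26.95
eef_pos: [0.6028, 0.0332, 0.2015]
tcp_rot: [-3.141, 0.0, 0.099]
wrist_force: [0.4, 0.1, -1.4]
opening: 0.638
gripper_force: 64.6
```

```bash
python3 - <<'E'
from h import *
c=shot('wrist');c=shot('wrist','w12');c['wrist']=1
p=sensors.read_state()['eef_pos']
for u,v,g in blobs(c,'orange',2000): print(round(u),round(v),rect(c,g,p[2]+.0165))
plan(.612,.0258,.081,.1)
E
```

```text
281 294 (array([0.59107123, 0.03196098]), np.float32(0.10215819), np.float32(55.822533), np.float32(41.233257))
t 27.1 at [0.6021 0.0344 0.2018] [-3.141  0.     0.101] op 0.639 F [ 0.9 -0.2 -1. ] 
 spin 0.0 then x 0.009 y 0.0095 z 0.1208
```

Call:
servo_tool:
  steps:
    - {"hand": 0.5,"x": 0.008,"y": 0.008,"z": 0,"spin": 0}
    - {"hand": 0.5,"x": 0,"y": 0,"z": 0.03,"spin": 0}
    - {"hand": 0.5,"x": 0,"y": 0,"z": 0.02,"spin": 0}
    - {"hand": 0.5,"x": 0,"y": 0,"z": 0,"spin": 0}
    - {"hand": 0.5,"x": 0,"y": 0,"z": 0,"spin": 0}

```text
t: 27.55
eef_pos: [0.612, 0.0267, 0.1519]
tcp_rot: [3.141, -0.0, 0.101]
wrist_force: [-0.0, -0.8, -0.7]
opening: 0.642
gripper_force: 64.5
```

```bash
python3 -c "
from h import *
plan(.612,.0258,.080,.1)"
```

```text
t 27.6 at [0.612  0.0267 0.1519] [ 3.141 -0.     0.101] op 0.642 F [-0.  -0.8 -0.7] 
 spin 0.0 then x -0.0001 y 0.0009 z 0.0719
```

Call:
servo_tool:
  steps:
    - {"hand": 0.5,"x": 0,"y": 0.001,"z": 0.03,"spin": 0}
    - {"hand": 0.5,"x": 0,"y": 0,"z": 0.025,"spin": 0}
    - {"hand": 0.5,"x": 0,"y": 0,"z": 0.012,"spin": 0}
    - {"hand": 0.5,"x": 0,"y": 0,"z": 0.005,"spin": 0}
    - {"hand": 0.5,"x": 0,"y": 0,"z": 0,"spin": 0}

```text
t: 28.05
eef_pos: [0.6123, 0.0255, 0.08]
tcp_rot: [3.141, -0.001, 0.1]
wrist_force: [0.6, 0.1, -1.3]
opening: 0.637
gripper_force: 64.6
```

Call:
servo_tool:
  steps:
    - {"hand": 0.5,"x": 0,"y": 0,"z": 0.001,"spin": 0}
    - {"hand": 0.5,"x": 0,"y": 0,"z": 0,"spin": 0}

```text
t: 28.25
eef_pos: [0.6125, 0.0254, 0.0795]
tcp_rot: [3.141, -0.002, 0.1]
wrist_force: [-0.6, 0.1, -1.5]
opening: 0.637
gripper_force: 64.6
```

Call:
servo_tool:
  steps:
    - {"hand": 0.5,"x": 0,"y": 0,"z": 0.0015,"spin": 0}
    - {"hand": 0.85,"x": 0,"y": 0,"z": 0,"spin": 0}
    - {"hand": 0.85,"x": 0,"y": 0,"z": 0,"spin": 0}
    - {"hand": 0.85,"x": 0,"y": 0,"z": 0,"spin": 0}
    - {"hand": 0.85,"x": 0,"y": 0,"z": -0.03,"spin": 0}

```text
t: 28.75
eef_pos: [0.6093, 0.0256, 0.1034]
tcp_rot: [-3.14, 0.008, 0.1]
wrist_force: [0.8, 0.5, -0.0]
opening: 0.85
gripper_force: 0.0
```

Call:
servo_tool:
  steps:
    - {"hand": 0.85,"x": 0,"y": 0,"z": -0.05,"spin": 0}
    - {"hand": 0.85,"x": 0,"y": 0,"z": -0.04,"spin": 5.6}
    - {"hand": 0.8,"x": 0,"y": 0,"z": -0.02,"spin": 5.5}
    - {"hand": 0.76,"x": -0.0165,"y": 0.043,"z": 0,"spin": 0}
    - {"hand": 0.76,"x": -0.0165,"y": 0.043,"z": 0,"spin": 0}

```text
t: 29.25
eef_pos: [0.5709, -0.0571, 0.2178]
tcp_rot: [3.141, -0.002, -0.091]
wrist_force: [0.8, -1.1, -0.3]
opening: 0.759
gripper_force: 0.0
```

Call:
servo_tool:
  steps:
    - {"hand": 0.76,"x": -0.0165,"y": 0.043,"z": 0,"spin": 0}
    - {"hand": 0.76,"x": -0.0165,"y": 0.043,"z": 0,"spin": 0}
    - {"hand": 0.76,"x": -0.0165,"y": 0.043,"z": 0,"spin": 0}
    - {"hand": 0.76,"x": -0.0165,"y": 0.043,"z": 0,"spin": 0}
    - {"hand": 0.76,"x": -0.0165,"y": 0.043,"z": 0,"spin": 0}

```text
t: 29.75
eef_pos: [0.4676, -0.2649, 0.2171]
tcp_rot: [3.141, -0.001, -0.094]
wrist_force: [1.2, -0.1, -0.3]
opening: 0.759
gripper_force: 0.0
```

Call:
servo_tool:
  steps:
    - {"hand": 0.76,"x": -0.0165,"y": 0.043,"z": 0,"spin": 0}
    - {"hand": 0.76,"x": -0.0165,"y": 0.043,"z": 0,"spin": 0}
    - {"hand": 0.76,"x": 0,"y": 0,"z": 0.04,"spin": 0}
    - {"hand": 0.76,"x": 0,"y": 0,"z": 0.04,"spin": 0}
    - {"hand": 0.76,"x": 0,"y": 0,"z": 0.04,"spin": 0}

```text
t: 30.25
eef_pos: [0.4275, -0.3466, 0.096]
tcp_rot: [3.14, -0.001, -0.095]
wrist_force: [0.6, -0.6, 0.0]
opening: 0.761
gripper_force: 0.0
```

Call:
servo_tool:
  steps:
    - {"hand": 0.76,"x": 0,"y": 0,"z": 0,"spin": 0}
    - {"hand": 0.76,"x": 0,"y": 0,"z": 0,"spin": 0}

```text
t: 30.45
eef_pos: [0.428, -0.3461, 0.0974]
tcp_rot: [-3.141, 0.0, -0.094]
wrist_force: [-0.0, 0.1, -0.5]
opening: 0.758
gripper_force: 0.0
```

```bash
python3 - <<'E'
from h import *
c=shot('wrist','w13');c['wrist']=1;look(c)
plan(.4285,-.3487,-.002,-.094)
T=shot('top');S=shot('scene')
for q,n in((T,'T'),(S,'S')):
  for u,v,g in blobs(q,'orange',100,700): print(n,round(u),round(v),rect(q,g,.096),rect(q,g,.022)[:2])
E
```

```text
yellow 285 206 [ 0.4287 -0.3506] -0.097 [99. 55.]
t 30.5 at [ 0.4287 -0.3468  0.0986] [ 3.14e+00 -2.00e-03 -9.30e-02] op 0.757 F [-0.3  0.1  0.9] 
 spin 0.0 then x -0.0 y 0.0019 z 0.1006
T 106 268 (array([0.4317962 , 0.34870175]), np.float32(0.16336536), np.float32(61.31751), np.float32(41.44854)) (array([0.43917935, 0.37719937]), np.float32(0.16336417))
T 221 202 (array([0.60054205, 0.02477345]), np.float32(0.10044587), np.float32(63.723415), np.float32(43.168064)) (array([0.61823145, 0.03348682]), np.float32(0.100446105))
T 213 102 (array([0.91087329, 0.03951783]), np.float32(-1.4550992), np.float32(188.92159), np.float32(37.406574)) (array([0.94751654, 0.04913169]), np.float32(-1.455099))
S 288 341 (array([0.89558734, 0.03337929]), np.float32(-1.4503582), np.float32(183.5383), np.float32(19.930017)) (array([0.87682361, 0.02917305]), np.float32(-1.4503579))
S 315 237 (array([0.59994928, 0.02406915]), np.float32(0.097770214), np.float32(65.21047), np.float32(44.56653)) (array([0.56200061, 0.01925873]), np.float32(0.09777033))
S 444 234 (array([0.48455554, 0.3597301 ]), np.float32(0.13543761), np.float32(60.94477), np.float32(41.07014)) (array([0.43911859, 0.37670166]), np.float32(0.13543868))
```

Call:
servo_tool:
  steps:
    - {"hand": 0.76,"x": 0,"y": 0.003,"z": 0.04,"spin": 0}
    - {"hand": 0.76,"x": 0,"y": 0,"z": 0.03,"spin": 0}
    - {"hand": 0.76,"x": 0,"y": 0,"z": 0.018,"spin": 0}
    - {"hand": 0.76,"x": 0,"y": 0,"z": 0,"spin": 0}
    - {"hand": 0.76,"x": 0,"y": 0,"z": 0,"spin": 0}

```text
t: 31.1
eef_pos: [0.4284, -0.3497, 0.0104]
tcp_rot: [3.14, -0.002, -0.093]
wrist_force: [0.6, 0.2, 0.2]
opening: 0.76
gripper_force: 0.0
```

```bash
python3 -c "
from h import *
c=shot('wrist');plan(.4287,-.3497,-.002,-.096)"
```

```text
t 31.1 at [ 0.4286 -0.3499  0.0108] [ 3.139e+00 -3.000e-03 -9.300e-02] op 0.761 F [ 0.5 -0.5  0.3] 
 spin 0.1 then x 0.0001 y -0.0003 z 0.0128
```

Call:
servo_tool:
  steps:
    - {"hand": 0.76,"x": 0,"y": 0,"z": 0.009,"spin": 0}
    - {"hand": 0.76,"x": 0,"y": 0,"z": 0.004,"spin": 0}
    - {"hand": 0.6,"x": 0,"y": 0,"z": 0,"spin": 0}
    - {"hand": 0.5,"x": 0,"y": 0,"z": 0,"spin": 0}
    - {"hand": 0.5,"x": 0,"y": 0,"z": 0,"spin": 0}

```text
t: 31.65
eef_pos: [0.4278, -0.3492, -0.0035]
tcp_rot: [3.141, -0.001, -0.094]
wrist_force: [-0.3, 0.6, 6.1]
opening: 0.628
gripper_force: 66.1
```

Call:
servo_tool:
  steps:
    - {"hand": 0.5,"x": 0,"y": 0,"z": 0,"spin": 0}
    - {"hand": 0.5,"x": 0,"y": 0,"z": 0,"spin": 0}

```text
t: 31.85
eef_pos: [0.4278, -0.3492, -0.0035]
tcp_rot: [3.141, -0.001, -0.094]
wrist_force: [-0.4, 0.5, 5.2]
opening: 0.628
gripper_force: 66.1
```

Call:
servo_tool:
  steps:
    - {"hand": 0.5,"x": 0,"y": 0,"z": -0.03,"spin": 0}
    - {"hand": 0.5,"x": 0,"y": 0,"z": -0.05,"spin": 0}
    - {"hand": 0.5,"x": 0,"y": 0,"z": -0.05,"spin": 0}
    - {"hand": 0.5,"x": 0,"y": 0,"z": -0.05,"spin": 0}
    - {"hand": 0.5,"x": 0,"y": 0,"z": -0.03,"spin": -5.6}

```text
t: 32.35
eef_pos: [0.4282, -0.3496, 0.21]
tcp_rot: [3.138, -0.004, 0.005]
wrist_force: [1.0, -0.4, -0.0]
opening: 0.631
gripper_force: 63.4
```

Call:
servo_tool:
  steps:
    - {"hand": 0.5,"x": 0,"y": 0,"z": 0,"spin": -5.5}
    - {"hand": 0.5,"x": 0.0235,"y": -0.038,"z": 0,"spin": 0}
    - {"hand": 0.5,"x": 0.0235,"y": -0.038,"z": 0,"spin": 0}
    - {"hand": 0.5,"x": 0.0235,"y": -0.038,"z": 0,"spin": 0}
    - {"hand": 0.5,"x": 0.0235,"y": -0.038,"z": 0,"spin": 0}

```text
t: 32.85
eef_pos: [0.5062, -0.1867, 0.2057]
tcp_rot: [3.142, 0.0, 0.099]
wrist_force: [-0.2, -0.5, -0.6]
opening: 0.629
gripper_force: 63.4
```

Call:
servo_tool:
  steps:
    - {"hand": 0.5,"x": 0.0235,"y": -0.038,"z": 0,"spin": 0}
    - {"hand": 0.5,"x": 0.0235,"y": -0.038,"z": 0,"spin": 0}
    - {"hand": 0.5,"x": 0.0235,"y": -0.038,"z": 0,"spin": 0}
    - {"hand": 0.5,"x": 0.0235,"y": -0.038,"z": 0,"spin": 0}
    - {"hand": 0.5,"x": 0.0235,"y": -0.038,"z": 0,"spin": 0}

```text
t: 33.35
eef_pos: [0.6042, 0.0143, 0.2056]
tcp_rot: [3.142, 0.0, 0.1]
wrist_force: [1.4, -0.2, 0.4]
opening: 0.63
gripper_force: 63.4
```

Call:
servo_tool:
  steps:
    - {"hand": 0.5,"x": 0,"y": 0,"z": 0,"spin": 0}
    - {"hand": 0.5,"x": 0,"y": 0,"z": 0,"spin": 0}
    - {"hand": 0.5,"x": 0,"y": 0,"z": 0,"spin": 0}

```text
t: 33.65
eef_pos: [0.6033, 0.0117, 0.2055]
tcp_rot: [3.141, 0.001, 0.099]
wrist_force: [-0.4, -0.6, -0.2]
opening: 0.63
gripper_force: 63.4
```

```bash
python3 - <<'E'
from h import *
c=shot('wrist','w14');c['wrist']=1
p=sensors.read_state()['eef_pos']
for u,v,g in blobs(c,'yellow',3000): print(round(u),round(v),rect(c,g,p[2]+.008))
plan(.612,.0258,.094,.1)
E
```

```text
280 249 (array([0.60599426, 0.01130974]), np.float32(0.097530246), np.float32(96.69058), np.float32(55.926594))
t 33.7 at [0.6033 0.0113 0.2057] [3.141e+00 1.000e-03 9.900e-02] op 0.626 F [-0.2 -0.7 -1.1] 
 spin -0.1 then x 0.0101 y -0.0135 z 0.1117
```

Call:
servo_tool:
  steps:
    - {"hand": 0.5,"x": 0.0085,"y": -0.0135,"z": 0,"spin": 0}
    - {"hand": 0.5,"x": 0,"y": 0,"z": 0.03,"spin": 0}
    - {"hand": 0.5,"x": 0,"y": 0,"z": 0.02,"spin": 0}
    - {"hand": 0.5,"x": 0,"y": 0,"z": 0,"spin": 0}
    - {"hand": 0.5,"x": 0,"y": 0,"z": 0,"spin": 0}

```text
t: 34.2
eef_pos: [0.6112, 0.0267, 0.1562]
tcp_rot: [-3.142, -0.0, 0.099]
wrist_force: [0.5, -1.0, -0.2]
opening: 0.627
gripper_force: 63.4
```

```bash
python3 -c "
from h import *
plan(.611,.0258,.094,.1)"
```

```text
t 34.2 at [0.6112 0.0267 0.1562] [-3.142 -0.     0.099] op 0.627 F [ 0.5 -1.  -0.2] 
 spin -0.0 then x -0.0003 y 0.0009 z 0.0622
```

Call:
servo_tool:
  steps:
    - {"hand": 0.5,"x": 0,"y": 0.0005,"z": 0.03,"spin": 0}
    - {"hand": 0.5,"x": 0,"y": 0,"z": 0.02,"spin": 0}
    - {"hand": 0.5,"x": 0,"y": 0,"z": 0.008,"spin": 0}
    - {"hand": 0.5,"x": 0,"y": 0,"z": 0.004,"spin": 0}
    - {"hand": 0.5,"x": 0,"y": 0,"z": 0,"spin": 0}

```text
t: 34.7
eef_pos: [0.6116, 0.0262, 0.0947]
tcp_rot: [3.141, -0.001, 0.1]
wrist_force: [0.2, -0.3, 0.6]
opening: 0.63
gripper_force: 63.4
```

Call:
servo_tool:
  steps:
    - {"hand": 0.5,"x": 0,"y": 0,"z": 0,"spin": 0}
    - {"hand": 0.5,"x": 0,"y": 0,"z": 0.001,"spin": 0}
    - {"hand": 0.5,"x": 0,"y": 0,"z": 0,"spin": 0}

```text
t: 35.0
eef_pos: [0.6112, 0.0263, 0.0934]
tcp_rot: [3.141, -0.001, 0.1]
wrist_force: [0.2, 0.0, -0.5]
opening: 0.628
gripper_force: 63.4
```

Call:
servo_tool:
  steps:
    - {"hand": 0.85,"x": 0,"y": 0,"z": 0,"spin": 0}
    - {"hand": 0.85,"x": 0,"y": 0,"z": 0,"spin": 0}
    - {"hand": 0.85,"x": 0,"y": 0,"z": 0,"spin": 0}
    - {"hand": 0.85,"x": 0,"y": 0,"z": -0.03,"spin": 0}
    - {"hand": 0.85,"x": 0,"y": 0,"z": -0.05,"spin": 0}

```text
t: 35.5
eef_pos: [0.6088, 0.0264, 0.1702]
tcp_rot: [-3.14, 0.008, 0.1]
wrist_force: [2.1, 0.2, -0.3]
opening: 0.848
gripper_force: 0.0
```

Call:
servo_tool:
  steps:
    - {"hand": 0.85,"x": 0,"y": 0,"z": -0.04,"spin": 0}
    - {"hand": 0.85,"x": 0,"y": 0,"z": 0,"spin": -3.9}
    - {"hand": 0.85,"x": -0.011,"y": -0.0415,"z": 0,"spin": 0}
    - {"hand": 0.85,"x": -0.011,"y": -0.0415,"z": 0,"spin": 0}
    - {"hand": 0.85,"x": -0.011,"y": -0.0415,"z": 0,"spin": 0}

```text
t: 36.0
eef_pos: [0.5569, 0.1444, 0.2128]
tcp_rot: [-3.142, -0.0, 0.167]
wrist_force: [0.8, 0.4, -0.7]
opening: 0.849
gripper_force: 0.0
```

Call:
servo_tool:
  steps:
    - {"hand": 0.85,"x": -0.011,"y": -0.0415,"z": 0,"spin": 0}
    - {"hand": 0.85,"x": -0.011,"y": -0.0415,"z": 0,"spin": 0}
    - {"hand": 0.85,"x": -0.011,"y": -0.0415,"z": 0,"spin": 0}
    - {"hand": 0.85,"x": -0.011,"y": -0.0415,"z": 0,"spin": 0}
    - {"hand": 0.85,"x": -0.011,"y": -0.0415,"z": 0,"spin": 0}

```text
t: 36.5
eef_pos: [0.4677, 0.3403, 0.2129]
tcp_rot: [3.142, -0.0, 0.168]
wrist_force: [0.3, 0.9, -0.7]
opening: 0.851
gripper_force: 0.0
```

Call:
servo_tool:
  steps:
    - {"hand": 0.85,"x": -0.011,"y": -0.0415,"z": 0,"spin": 0}
    - {"hand": 0.85,"x": 0,"y": 0,"z": 0.04,"spin": 0}
    - {"hand": 0.85,"x": 0,"y": 0,"z": 0.04,"spin": 0}
    - {"hand": 0.85,"x": 0,"y": 0,"z": 0,"spin": 0}
    - {"hand": 0.85,"x": 0,"y": 0,"z": 0,"spin": 0}

```text
t: 37.0
eef_pos: [0.451, 0.3779, 0.1332]
tcp_rot: [3.141, 0.001, 0.168]
wrist_force: [0.3, 0.2, 1.7]
opening: 0.849
gripper_force: 0.0
```

Call:
servo_tool:
  steps:
    - {"hand": 0.85,"x": 0,"y": 0,"z": 0,"spin": 0}
    - {"hand": 0.85,"x": 0,"y": 0,"z": 0,"spin": 0}

```text
t: 37.2
eef_pos: [0.4521, 0.3784, 0.1351]
tcp_rot: [-3.14, -0.004, 0.167]
wrist_force: [-0.3, 0.7, -0.3]
opening: 0.848
gripper_force: 0.0
```

```bash
python3 - <<'E'
from h import *
c=shot('wrist','w15');c['wrist']=1;body(c)
plan(.4518,.379,.003,.168)
T=shot('top');S=shot('scene')
for q,n in((T,'T'),(S,'S')):
  for u,v,g in blobs(q,'yellow',100,2000): print(n,round(u),round(v),rect(q,g,.102))
E
```

```text
label [0.4383 0.3763] 0.168 body [0.4517 0.3782] 0.172 [99.3 56.9] off 0.0135
t 37.2 at [0.4519 0.3783 0.1347] [-3.14e+00 -3.00e-03  1.68e-01] op 0.851 F [ 0.4 -0.1 -0. ] 
 spin -0.0 then x 0.0 y -0.0007 z 0.1317
T 220 197 (array([0.61295654, 0.026511  ]), np.float32(0.09920418), np.float32(104.40051), np.float32(60.378124))
S 315 240 (array([0.61202222, 0.02571723]), np.float32(0.08161485), np.float32(104.93167), np.float32(59.559395))
```

Call:
servo_tool:
  steps:
    - {"hand": 0.85,"x": 0,"y": 0,"z": 0.04,"spin": 0}
    - {"hand": 0.85,"x": 0,"y": 0,"z": 0.04,"spin": 0}
    - {"hand": 0.8,"x": 0,"y": 0,"z": 0.033,"spin": 0}
    - {"hand": 0.78,"x": 0,"y": 0,"z": 0.017,"spin": 0}
    - {"hand": 0.78,"x": 0,"y": 0,"z": 0,"spin": 0}

```text
t: 37.85
eef_pos: [0.4495, 0.377, 0.0005]
tcp_rot: [3.14, 0.004, 0.168]
wrist_force: [0.3, 0.2, 1.1]
opening: 0.781
gripper_force: 0.0
```

Call:
servo_tool:
  steps:
    - {"hand": 0.78,"x": 0,"y": 0,"z": 0,"spin": 0}
    - {"hand": 0.5,"x": 0,"y": 0,"z": 0,"spin": 0}
    - {"hand": 0.5,"x": 0,"y": 0,"z": 0,"spin": 0}
    - {"hand": 0.5,"x": 0,"y": 0,"z": 0,"spin": 0}
    - {"hand": 0.5,"x": 0,"y": 0,"z": 0,"spin": 0}

```text
t: 38.35
eef_pos: [0.4521, 0.3787, 0.0048]
tcp_rot: [-3.14, -0.004, 0.168]
wrist_force: [-0.6, -0.7, 6.9]
opening: 0.64
gripper_force: 65.2
```

Call:
servo_tool:
  steps:
    - {"hand": 0.5,"x": 0,"y": 0,"z": -0.03,"spin": 0}
    - {"hand": 0.5,"x": 0,"y": 0,"z": -0.05,"spin": 0}
    - {"hand": 0.5,"x": 0,"y": 0,"z": -0.05,"spin": 0}
    - {"hand": 0.5,"x": 0,"y": 0,"z": -0.05,"spin": 0}
    - {"hand": 0.5,"x": 0,"y": 0,"z": -0.05,"spin": 3.9}

```text
t: 38.85
eef_pos: [0.4504, 0.3777, 0.2356]
tcp_rot: [-3.141, -0.001, 0.099]
wrist_force: [1.0, 0.7, -1.8]
opening: 0.636
gripper_force: 64.4
```

Call:
servo_tool:
  steps:
    - {"hand": 0.5,"x": 0.013,"y": 0.0395,"z": 0,"spin": 0}
    - {"hand": 0.5,"x": 0.013,"y": 0.0395,"z": 0,"spin": 0}
    - {"hand": 0.5,"x": 0.013,"y": 0.0395,"z": 0,"spin": 0}
    - {"hand": 0.5,"x": 0.013,"y": 0.0395,"z": 0,"spin": 0}
    - {"hand": 0.5,"x": 0.013,"y": 0.0395,"z": 0,"spin": 0}

```text
t: 39.35
eef_pos: [0.5355, 0.1864, 0.2335]
tcp_rot: [-3.142, -0.001, 0.1]
wrist_force: [0.1, 0.5, -1.3]
opening: 0.637
gripper_force: 64.3
```

Call:
servo_tool:
  steps:
    - {"hand": 0.5,"x": 0.013,"y": 0.0395,"z": 0,"spin": 0}
    - {"hand": 0.5,"x": 0.013,"y": 0.0395,"z": 0,"spin": 0}
    - {"hand": 0.5,"x": 0.013,"y": 0.0395,"z": 0,"spin": 0}
    - {"hand": 0.5,"x": 0.013,"y": 0.0395,"z": 0,"spin": 0}
    - {"hand": 0.5,"x": 0,"y": 0,"z": 0,"spin": 0}

```text
t: 39.85
eef_pos: [0.6042, 0.031, 0.2328]
tcp_rot: [3.14, -0.001, 0.095]
wrist_force: [-0.3, 0.6, -1.6]
opening: 0.638
gripper_force: 64.4
```

Call:
servo_tool:
  steps:
    - {"hand": 0.5,"x": 0,"y": 0,"z": 0,"spin": 0}
    - {"hand": 0.5,"x": 0,"y": 0,"z": 0,"spin": 0}
    - {"hand": 0.5,"x": 0,"y": 0,"z": 0,"spin": 0}

```text
t: 40.15
eef_pos: [0.6023, 0.0372, 0.2331]
tcp_rot: [-3.141, -0.0, 0.102]
wrist_force: [0.6, -0.6, -2.4]
opening: 0.639
gripper_force: 64.4
```

```bash
python3 - <<'E'
from h import *
c=shot('wrist','w16');c['wrist']=1
p=sensors.read_state()['eef_pos']
for u,v,g in blobs(c,'orange',2000): print(round(u),round(v),rect(c,g,p[2]+.0165))
plan(.612,.0258,.108,.1)
E
```

```text
281 294 (array([0.59104468, 0.03522352]), np.float32(0.10242772), np.float32(55.86678), np.float32(40.515537))
t 40.2 at [0.6024 0.0372 0.2331] [-3.142 -0.     0.102] op 0.635 F [ 0.3 -0.1 -0.8] 
 spin 0.1 then x 0.0084 y 0.0123 z 0.1251
```

Call:
servo_tool:
  steps:
    - {"hand": 0.5,"x": 0.0085,"y": 0.0115,"z": 0,"spin": 0}
    - {"hand": 0.5,"x": 0,"y": 0,"z": 0.03,"spin": 0}
    - {"hand": 0.5,"x": 0,"y": 0,"z": 0.03,"spin": 0}
    - {"hand": 0.5,"x": 0,"y": 0,"z": 0,"spin": 0}
    - {"hand": 0.5,"x": 0,"y": 0,"z": 0,"spin": 0}

```text
t: 40.7
eef_pos: [0.6128, 0.0252, 0.1731]
tcp_rot: [3.141, 0.0, 0.1]
wrist_force: [-0.3, -0.2, -1.3]
opening: 0.641
gripper_force: 64.3
```

```bash
python3 -c "
from h import *
plan(.612,.0258,.108,.1)"
```

```text
t 40.7 at [0.6128 0.0252 0.1731] [3.141 0.    0.1  ] op 0.641 F [-0.3 -0.2 -1.3] 
 spin 0.0 then x -0.0007 y -0.0007 z 0.0651
```

Call:
servo_tool:
  steps:
    - {"hand": 0.5,"x": 0,"y": 0,"z": 0.03,"spin": 0}
    - {"hand": 0.5,"x": 0,"y": 0,"z": 0.02,"spin": 0}
    - {"hand": 0.5,"x": 0,"y": 0,"z": 0.01,"spin": 0}
    - {"hand": 0.5,"x": 0,"y": 0,"z": 0.005,"spin": 0}
    - {"hand": 0.5,"x": 0,"y": 0,"z": 0,"spin": 0}

```text
t: 41.2
eef_pos: [0.613, 0.0253, 0.1086]
tcp_rot: [3.141, -0.001, 0.1]
wrist_force: [-0.9, 0.2, -2.3]
opening: 0.639
gripper_force: 64.4
```

Call:
servo_tool:
  steps:
    - {"hand": 0.5,"x": 0,"y": 0,"z": 0.001,"spin": 0}
    - {"hand": 0.5,"x": 0,"y": 0,"z": 0,"spin": 0}

```text
t: 41.4
eef_pos: [0.613, 0.0253, 0.1078]
tcp_rot: [3.141, -0.002, 0.1]
wrist_force: [-0.3, 0.1, -1.1]
opening: 0.638
gripper_force: 64.4
```

Call:
servo_tool:
  steps:
    - {"hand": 0.5,"x": 0,"y": 0,"z": 0.001,"spin": 0}
    - {"hand": 0.85,"x": 0,"y": 0,"z": 0,"spin": 0}
    - {"hand": 0.85,"x": 0,"y": 0,"z": 0,"spin": 0}
    - {"hand": 0.85,"x": 0,"y": 0,"z": 0,"spin": 0}
    - {"hand": 0.85,"x": 0,"y": 0,"z": -0.03,"spin": 0}

```text
t: 41.9
eef_pos: [0.6099, 0.0255, 0.1322]
tcp_rot: [-3.14, 0.008, 0.1]
wrist_force: [0.0, 0.9, -0.9]
opening: 0.847
gripper_force: 0.0
```

Call:
servo_tool:
  steps:
    - {"hand": 0.85,"x": 0,"y": 0,"z": -0.05,"spin": 0}
    - {"hand": 0.85,"x": 0,"y": 0,"z": -0.04,"spin": 0}
    - {"hand": 1,"x": -0.04,"y": 0,"z": 0,"spin": 0}
    - {"hand": 1,"x": -0.04,"y": 0,"z": 0,"spin": 0}
    - {"hand": 1,"x": -0.034,"y": 0,"z": 0,"spin": 0}

```text
t: 42.4
eef_pos: [0.4972, 0.0139, 0.226]
tcp_rot: [3.141, -0.0, 0.1]
wrist_force: [-0.1, 0.0, 0.2]
opening: 1.0
gripper_force: 0.0
```

Call:
servo_tool:
  steps:
    - {"hand": 1,"x": 0,"y": 0,"z": 0,"spin": 0}
    - {"hand": 1,"x": 0,"y": 0,"z": 0,"spin": 0}
    - {"hand": 1,"x": 0,"y": 0,"z": 0,"spin": 0}

```text
t: 42.7
eef_pos: [0.5001, 0.0139, 0.2261]
tcp_rot: [3.141, -0.001, 0.1]
wrist_force: [-0.0, 0.2, 0.2]
opening: 0.998
gripper_force: 0.0
```

```bash
python3 - <<'E'
from h import *
c=shot('wrist','w17');c['wrist']=1
for u,v,g in blobs(c,'orange',1000): print(u,v,rect(c,g,.124))
T=shot('top');S=shot('scene')
A=[b for b in blobs(S,'orange',100,700) if abs(b[0]-315)<15];B=[b for b in blobs(T,'orange',100,700) if abs(b[0]-220)<15]
for q,b in((S,A),(T,B)):
  for x in b: print(x[:2],rect(q,x[2],.124))
if A and B: print(tri([ray(S,*A[0][:2]),ray(T,*B[0][:2])]))
plan(.4995,.0146,.061,.1)
img=np.zeros((420,800,3),np.uint8)
img[:,:400]=cv2.resize(c['img'],(400,420));img[:400,400:]=cv2.resize(S['img'][190:290,250:350],(400,400),interpolation=3)
cv2.imwrite('pics/c17.png',img[:,:,::-1])
E
```

```text
280.24114495882304 77.8556808187415 (array([0.59991193, 0.02348315]), np.float32(0.10070968), np.float32(60.292313), np.float32(40.162098))
(315.6999463231347, 232.40418679549114) (array([0.59991534, 0.02384065]), np.float32(0.09818351), np.float32(64.687645), np.float32(44.32069))
(212.5875486381323, 102.08093385214008) (array([0.89714209, 0.03608203]), np.float32(-1.452531), np.float32(184.97513), np.float32(36.5597))
(array([0.75341502, 0.02102143, 0.40642032]), np.float64(0.022178112149285494))
t 42.9 at [0.4998 0.0139 0.2255] [3.142 0.    0.1  ] op 1.001 F [ 0.5  0.1 -0.8] 
 spin 0.0 then x -0.0002 y -0.0007 z 0.1645
```

View pics/c17.png

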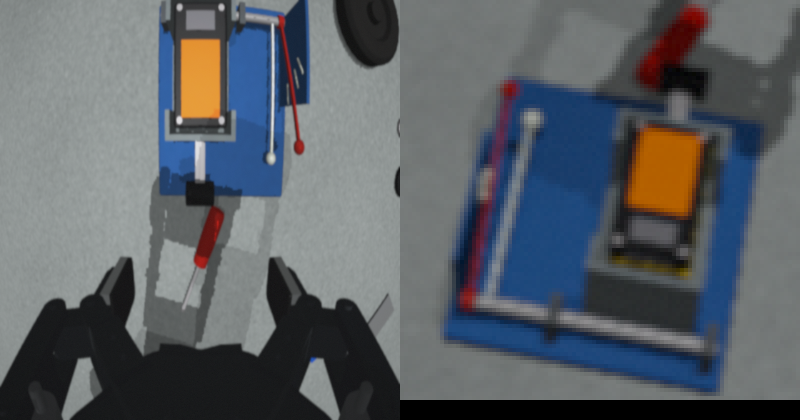

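All three modules are stacked flat and centred: the label is at (200,78) in the left panel, with the connector and lips visible. The wrist view and scene view both give a label centre of (0.600,0.024) at z 0.124. Now the grip.

Call:
servo_tool:
  steps:
    - {"hand": 1,"x": 0,"y": -0.0005,"z": 0.045,"spin": 0}
    - {"hand": 1,"x": 0,"y": 0,"z": 0.045,"spin": 0}
    - {"hand": 1,"x": 0,"y": 0,"z": 0.045,"spin": 0}
    - {"hand": 1,"x": 0,"y": 0,"z": 0.027,"spin": 0}
    - {"hand": 1,"x": 0,"y": 0,"z": 0,"spin": 0}

```text
t: 43.35
eef_pos: [0.4967, 0.0147, 0.0601]
tcp_rot: [-3.14, 0.008, 0.1]
wrist_force: [0.1, 0.1, 0.2]
opening: 0.999
gripper_force: 0.0
```

Call:
servo_tool:
  steps:
    - {"hand": 1,"x": 0,"y": 0,"z": 0,"spin": 0}
    - {"hand": 0.3,"x": 0,"y": 0,"z": 0,"spin": 0}
    - {"hand": 0.3,"x": 0,"y": 0,"z": 0,"spin": 0}
    - {"hand": 0.3,"x": 0,"y": 0,"z": 0,"spin": 0}
    - {"hand": 0.3,"x": 0,"y": 0,"z": 0,"spin": 0}

```text
t: 43.85
eef_pos: [0.4993, 0.0147, 0.0647]
tcp_rot: [-3.142, -0.002, 0.1]
wrist_force: [-1.7, 1.1, 2.7]
opening: 0.408
gripper_force: 64.6
```

Call:
servo_tool:
  steps:
    - {"hand": 0.3,"x": 0,"y": 0,"z": 0,"spin": 0}
    - {"hand": 0.3,"x": 0,"y": 0,"z": 0,"spin": 0}

```text
t: 44.05
eef_pos: [0.4993, 0.0146, 0.0644]
tcp_rot: [3.142, -0.001, 0.1]
wrist_force: [-0.4, 3.2, 5.6]
opening: 0.411
gripper_force: 64.9
```

```bash
cat >> h.py <<'E'
def redwhite():
    "triangulate balls: red & white blobs nearest the given scale area"
    S=shot('scene');T=shot('top');out={}
    for n,c,(a,b,x,y) in(('S',S,(185,235,265,292)),('T',T,(190,235,250,275))):
        h=cv2.cvtColor(c['img'],cv2.COLOR_RGB2HSV);w=np.zeros(h.shape[:2],np.uint8);w[a:b,x:y]=255
        r=(cv2.inRange(h,(0,130,70),(8,255,255))|cv2.inRange(h,(172,130,70),(180,255,255)))&w
        wh=cv2.inRange(h,(0,0,150),(180,60,255))&w
        for k,m in(('r',r),('w',wh)):
            d=cv2.distanceTransform(m,cv2.DIST_L2,5);d=cv2.GaussianBlur(d,(5,5),0);_,mx,_,p=cv2.minMaxLoc(d);out[n+k]=(p,round(mx,2))
    print(out)
    img=np.zeros((400,800,3),np.uint8);img[:,:400]=cv2.resize(S['img'][180:280,250:350],(400,400),interpolation=3);img[:,400:]=cv2.resize(T['img'][155:255,190:290],(400,400),interpolation=3)
    return S,T,out,img
E
python3 - <<'E'
from h import *
S,T,o,img=redwhite()
for k in'rw': print(k,tri([ray(S,*o['S'+k][0]),ray(T,*o['T'+k][0])]))
plan(.4995,.0146,.061,.1)
E
```

```text
{'Sr': ((277, 212), 0.82), 'Sw': ((282, 219), 0.23), 'Tr': ((264, 212), 0.76), 'Tw': ((271, 195), 3.25)}
r (array([ 0.56178365, -0.09743294,  0.10698475]), np.float64(0.0003760082844571638))
w (array([ 0.5981177 , -0.09658656,  0.13506421]), np.float64(0.023503569186037274))
t 44.1 at [0.4993 0.0146 0.0644] [ 3.142e+00 -1.000e-03  1.000e-01] op 0.407 F [-1.6  3.1  6.4] 
 spin -0.0 then x 0.0002 y 0.0 z 0.0034
```

Call:
servo_tool:
  steps:
    - {"hand": 0.3,"x": 0.0025,"y": 0,"z": -0.009,"spin": 0}
    - {"hand": 0.3,"x": 0.003,"y": 0,"z": -0.009,"spin": 0}
    - {"hand": 0.3,"x": 0.0035,"y": 0,"z": -0.0085,"spin": 0}
    - {"hand": 0.3,"x": 0.0035,"y": 0,"z": -0.0085,"spin": 0}
    - {"hand": 0.3,"x": 0,"y": 0,"z": 0,"spin": 0}

```text
t: 44.65
eef_pos: [0.5114, 0.0158, 0.0986]
tcp_rot: [-3.141, 0.001, 0.1]
wrist_force: [2.9, 2.0, -3.1]
opening: 0.408
gripper_force: 63.2
```

Call:
servo_tool:
  steps:
    - {"hand": 0.3,"x": 0.004,"y": 0,"z": -0.0085,"spin": 0}
    - {"hand": 0.3,"x": 0.0045,"y": 0,"z": -0.008,"spin": 0}
    - {"hand": 0.3,"x": 0.005,"y": 0,"z": -0.008,"spin": 0}
    - {"hand": 0.3,"x": 0.0055,"y": 0,"z": -0.0075,"spin": 0}
    - {"hand": 0.3,"x": 0,"y": 0,"z": 0,"spin": 0}

```text
t: 45.15
eef_pos: [0.5301, 0.0176, 0.1305]
tcp_rot: [-3.141, 0.001, 0.1]
wrist_force: [3.5, 0.0, -9.2]
opening: 0.407
gripper_force: 62.6
```

Call:
servo_tool:
  steps:
    - {"hand": 0.3,"x": 0.0055,"y": 0,"z": -0.007,"spin": 0}
    - {"hand": 0.3,"x": 0,"y": 0,"z": 0,"spin": 0}
    - {"hand": 0.3,"x": 0,"y": 0,"z": 0,"spin": 0}

```text
t: 45.45
eef_pos: [0.5359, 0.0181, 0.1379]
tcp_rot: [3.141, -0.0, 0.1]
wrist_force: [3.1, -0.6, -11.6]
opening: 0.408
gripper_force: 62.9
```

```bash
python3 - <<'E'
from h import *
S,T,o,img=redwhite();cv2.imwrite('pics/m1.png',img[:,:,::-1])
for k in'rw': print(k,tri([ray(S,*o['S'+k][0]),ray(T,*o['T'+k][0])]))
plan(.4993,.0146,.0640,.1)
p=sensors.read_state()['eef_pos']-[.4993,.0146,.0640]
print('tilt',np.arctan2(.044+p[2],.180-np.hypot(p[0],p[1]))-.240)
E
```

```text
{'Sr': ((277, 212), 0.91), 'Sw': ((282, 213), 0.33), 'Tr': ((264, 212), 0.97), 'Tw': ((271, 195), 3.25)}
r (array([ 0.56178365, -0.09743294,  0.10698475]), np.float64(0.0003760082844571638))
w (array([ 0.59259613, -0.09751753,  0.15782828]), np.float64(0.022529833730529955))
t 45.5 at [0.5359 0.0181 0.1379] [ 3.141e+00 -1.000e-03  1.000e-01] op 0.411 F [  4.2  -0.5 -12.1] 
 spin -0.0 then x -0.0367 y -0.0002 z 0.0739
tilt 0.4487389253449038
```

View pics/m1.png

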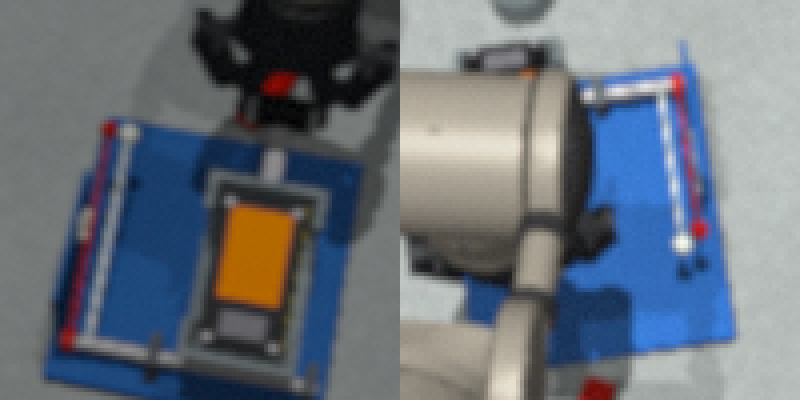

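The scene crop (left) shows the white ball at (130,132) beside the red at (110,130). In the top crop they're at (683,243) and (699,230). The white one is still slightly short.

```bash
python3 - <<'E'
from h import *
S=shot('scene');T=shot('top')
def ang(s,t):
    p,e=tri([ray(S,250+s[0]/4-.4,180+s[1]/4-.4),ray(T,190+t[0]/4-100.4,155+t[1]/4-.4)])
    x=(p[0]-.679)*.995+(p[1]-.0327)*.0998;z=p[2]-.034
    print(p.round(4),round(e,4),'r',np.hypot(x,z),'ang',np.arctan2(z,-x))
ang((130,132),(683,243));ang((110,130),(699.5,230))
E
```

```text
[ 0.5544 -0.0855  0.0977] 0.0005 r 0.14998553840909185 ang 0.43883546536309015
[ 0.5615 -0.098   0.1057] 0.0004 r 0.148453042227839 ang 0.5043431176611461
```

Call:
servo_tool:
  steps:
    - {"hand": 0.3,"x": 0.0035,"y": 0,"z": -0.0045,"spin": 0}
    - {"hand": 0.3,"x": 0.004,"y": 0,"z": -0.0045,"spin": 0}
    - {"hand": 0.3,"x": 0,"y": 0,"z": 0,"spin": 0}
    - {"hand": 0.3,"x": 0,"y": 0,"z": 0,"spin": 0}
    - {"hand": 0.3,"x": 0,"y": 0,"z": 0,"spin": 0}

```text
t: 46.15
eef_pos: [0.5435, 0.0188, 0.1469]
tcp_rot: [3.141, -0.001, 0.1]
wrist_force: [5.2, -1.3, -14.6]
opening: 0.405
gripper_force: 62.2
```

```bash
python3 - <<'E'
from h import *
S,T,o,img=redwhite();cv2.imwrite('pics/m2.png',img[:,:,::-1])
p=sensors.read_state()['eef_pos']-[.4993,.0146,.0640]
print('tilt',np.arctan2(.044+p[2],.180-np.hypot(p[0],p[1]))-.240)
g=cv2.cvtColor(T['img'],cv2.COLOR_RGB2HSV)
for n,c,(a,b,x,y) in(('S',S,(205,220,280,287)),('T',T,(208,222,257,264))):
    s=c['img'][a:b,x:y].min(2).astype(float);s=np.clip(s-110,0,None)
    # brightest compact spot
    k=cv2.filter2D(s,-1,np.ones((3,3)),borderType=cv2.BORDER_CONSTANT);v,u=np.unravel_index(k.argmax(),k.shape)
    print(n,x+u,a+v); 
plan(.5,.0146,.3,.1)
E
```

```text
{'Sr': ((277, 212), 0.76), 'Sw': ((281, 212), 0.33), 'Tr': ((264, 212), 0.82), 'Tw': ((271, 195), 3.25)}
tilt 0.5121940149008274
S 282 212
T 260 213
t 46.2 at [0.5435 0.0188 0.1469] [ 3.141e+00 -1.000e-03  1.000e-01] op 0.402 F [  5.2  -2.2 -14.1] 
 spin -0.0 then x -0.0437 y -0.0001 z -0.1531
```

View pics/m2.png

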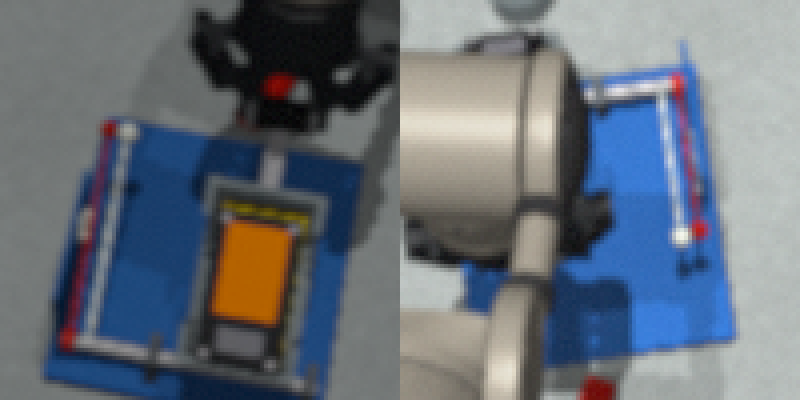

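The white ball (129,130 scene / 681,236 top) lines up with the red (110,130 / 700,230). The stack slid a few mm to the far wall but stays flat in the pocket. Release the grip and go to the button.

Call:
servo_tool:
  steps:
    - {"hand": 0.6,"x": 0,"y": 0,"z": 0,"spin": 0}
    - {"hand": 1,"x": 0,"y": 0,"z": 0,"spin": 0}
    - {"hand": 1,"x": 0,"y": 0,"z": 0,"spin": 0}
    - {"hand": 1,"x": 0,"y": 0,"z": 0,"spin": 0}
    - {"hand": 1,"x": 0,"y": 0,"z": -0.02,"spin": 0}

```text
t: 46.75
eef_pos: [0.5417, 0.0191, 0.1653]
tcp_rot: [-3.141, 0.004, 0.1]
wrist_force: [-0.1, -0.1, 0.3]
opening: 0.999
gripper_force: 0.0
```

Call:
servo_tool:
  steps:
    - {"hand": 1,"x": 0,"y": 0,"z": -0.04,"spin": 0}
    - {"hand": 1,"x": 0,"y": 0,"z": -0.04,"spin": 0}
    - {"hand": 1,"x": -0.02,"y": 0,"z": 0,"spin": 0}
    - {"hand": 0,"x": 0,"y": 0.045,"z": 0,"spin": 0}
    - {"hand": 0,"x": 0,"y": 0.045,"z": 0,"spin": 0}

```text
t: 47.25
eef_pos: [0.5322, -0.0727, 0.2481]
tcp_rot: [3.141, -0.002, 0.103]
wrist_force: [1.3, -0.1, -0.4]
opening: 0.693
gripper_force: 0.0
```

Call:
servo_tool:
  steps:
    - {"hand": 0,"x": 0,"y": 0.045,"z": 0,"spin": 0}
    - {"hand": 0,"x": 0,"y": 0.045,"z": 0,"spin": 0}
    - {"hand": 0,"x": 0,"y": 0.045,"z": 0,"spin": 0}
    - {"hand": 0,"x": 0,"y": 0,"z": 0,"spin": 0}
    - {"hand": 0,"x": 0,"y": 0,"z": 0,"spin": 0}

```text
t: 47.75
eef_pos: [0.5455, -0.2076, 0.2467]
tcp_rot: [-3.141, 0.0, 0.098]
wrist_force: [-0.7, 0.4, 0.5]
opening: 0.002
gripper_force: 0.0
```

```bash
python3 - <<'E'
from h import *
S,T,o,img=redwhite();cv2.imwrite('pics/m3.png',img[:,:,::-1])
for n,c,(a,b,x,y) in(('S',S,(205,220,280,287)),('T',T,(208,222,257,264))):
    s=np.clip(c['img'][a:b,x:y].min(2).astype(float)-110,0,None)
    k=cv2.filter2D(s,-1,np.ones((3,3)),borderType=cv2.BORDER_CONSTANT);v,u=np.unravel_index(k.argmax(),k.shape);print(n,x+u,a+v)
c=shot('wrist','w18');c['wrist']=1
for u,v,g in blobs(c,'green',300): print(u,v,cv2.contourArea(g),rect(c,g,.02),onz(c,u,v,.02))
for q in(S,T):
  for u,v,g in blobs(q,'green',30,600): print(u,v,rect(q,g,.02))
plan(.5525,-.418,.1,.1)
E
```

```text
{'Sr': ((277, 212), 0.82), 'Sw': ((281, 212), 0.76), 'Tr': ((0, 0), 0.0), 'Tw': ((270, 219), 4.51)}
S 282 212
T 258 219
445.64733868569726 191.0850431162652 560.5 (array([ 0.55506781, -0.41716791]), np.float32(-1.4659202), np.float32(38.767635), np.float32(36.542824)) [ 0.55508489 -0.41687166  0.02      ]
178.52408477842002 197.5183044315992 (array([ 0.55594   , -0.41809052]), np.float32(-1.2652135), np.float32(35.08259), np.float32(32.643665))
99.79740980573543 24.574468085106382 (array([-0.09347705, -1.03931396]), np.float32(0.6000713), np.float32(220.83064), np.float32(69.3455))
556.2558139534884 351.2286821705426 (array([ 0.12561944, -0.90508276]), np.float32(0.68117535), np.float32(30.77955), np.float32(18.895866))
370.7503805175038 214.38964992389649 (array([ 0.55276764, -0.41857706]), np.float32(1.5108491), np.float32(36.74459), np.float32(33.9916))
t 47.9 at [ 0.5457 -0.2056  0.2471] [-3.141 -0.     0.102] op 0.001 F [0.5 0.3 0.2] 
 spin 0.1 then x -0.0145 y 0.212 z 0.1471
```

View pics/m3.png

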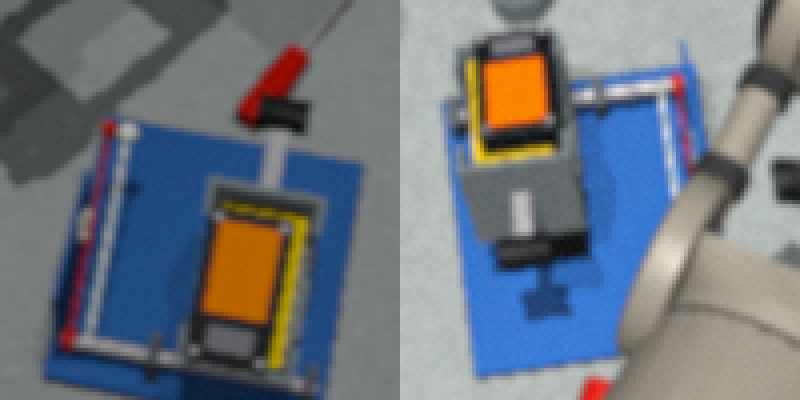

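The pointer stands (white 130,130 and red 110,130 in the scene crop). The top module has slid about 6 mm sideways against the lip, which is still well within 20 mm and flat. On to the button.

Call:
servo_tool:
  steps:
    - {"hand": 0,"x": -0.0025,"y": 0.0425,"z": 0,"spin": 0}
    - {"hand": 0,"x": -0.0025,"y": 0.0425,"z": 0,"spin": 0}
    - {"hand": 0,"x": -0.0025,"y": 0.0425,"z": 0,"spin": 0}
    - {"hand": 0,"x": -0.0025,"y": 0.0425,"z": 0,"spin": 0}
    - {"hand": 0,"x": -0.0025,"y": 0.0415,"z": 0,"spin": 0}

```text
t: 48.4
eef_pos: [0.5551, -0.4186, 0.2474]
tcp_rot: [3.141, -0.0, 0.102]
wrist_force: [1.0, -1.2, 0.2]
opening: 0.004
gripper_force: 0.0
```

Call:
servo_tool:
  steps:
    - {"hand": 0,"x": 0,"y": 0,"z": 0.05,"spin": 0}
    - {"hand": 0,"x": 0,"y": 0,"z": 0.05,"spin": 0}
    - {"hand": 0,"x": 0,"y": 0,"z": 0.04,"spin": 0}
    - {"hand": 0,"x": 0,"y": 0,"z": 0,"spin": 0}
    - {"hand": 0,"x": 0,"y": 0,"z": 0,"spin": 0}

```text
t: 48.9
eef_pos: [0.5553, -0.4179, 0.1079]
tcp_rot: [3.141, -0.0, 0.102]
wrist_force: [-0.0, 0.2, 0.8]
opening: 0.002
gripper_force: 0.0
```

```bash
python3 - <<'E'
from h import *
c=shot('wrist');c['wrist']=1
for u,v,g in blobs(c,'green',300): print(u,v,cv2.contourArea(g),rect(c,g,.02))
plan(.5545,-.4175,.02,.1)
E
```

```text
281.4965737350981 213.24378109452735 1775.5 (array([ 0.55511957, -0.41943115]), np.float32(0.10180104), np.float32(36.967514), np.float32(34.89072))
t 49.0 at [ 0.5561 -0.4188  0.1098] [ 3.138e+00 -3.000e-03  1.010e-01] op -0.003 F [ 0.2 -0.4  0.5] 
 spin 0.1 then x -0.0014 y -0.0014 z 0.0898
```

Call:
servo_tool:
  steps:
    - {"hand": 0,"x": 0,"y": 0,"z": 0.04,"spin": 0}
    - {"hand": 0,"x": 0,"y": 0,"z": 0.03,"spin": 0}
    - {"hand": 0,"x": 0,"y": 0,"z": 0,"spin": 0}
    - {"hand": 0,"x": 0,"y": 0,"z": 0.005,"spin": 0}
    - {"hand": 0,"x": 0,"y": 0,"z": 0.003,"spin": 0}

```text
t: 49.45
eef_pos: [0.556, -0.4199, 0.0321]
tcp_rot: [3.137, -0.004, 0.1]
wrist_force: [0.2, -0.1, 1.1]
opening: -0.001
gripper_force: 0.0
```

Call:
servo_tool:
  steps:
    - {"hand": 0,"x": 0,"y": 0,"z": 0.003,"spin": 0}
    - {"hand": 0,"x": 0,"y": 0,"z": 0.003,"spin": 0}
    - {"hand": 0,"x": 0,"y": 0,"z": 0,"spin": 0}

```text
t: 49.75
eef_pos: [0.5544, -0.4187, 0.023]
tcp_rot: [3.141, -0.0, 0.1]
wrist_force: [1.2, -0.1, -0.9]
opening: -0.001
gripper_force: 0.0
```

Call:
servo_tool:
  steps:
    - {"hand": 0,"x": 0,"y": 0,"z": 0.003,"spin": 0}
    - {"hand": 0,"x": 0,"y": 0,"z": 0,"spin": 0}

```text
t: 49.95
eef_pos: [0.5546, -0.4189, 0.0199]
tcp_rot: [3.141, -0.0, 0.1]
wrist_force: [-0.1, 0.7, 2.6]
opening: -0.002
gripper_force: 1.0
```

Call:
servo_tool:
  steps:
    - {"hand": 0,"x": 0,"y": 0,"z": 0.003,"spin": 0}
    - {"hand": 0,"x": 0,"y": 0,"z": 0,"spin": 0}

```text
t: 50.15
eef_pos: [0.5547, -0.4189, 0.0169]
tcp_rot: [3.141, -0.001, 0.1]
wrist_force: [-0.5, 0.4, 3.2]
opening: -0.001
gripper_force: 1.7
```

Call:
servo_tool:
  steps:
    - {"hand": 0,"x": 0,"y": 0,"z": 0.002,"spin": 0}
    - {"hand": 0,"x": 0,"y": 0,"z": 0,"spin": 0}

```text
t: 50.35
eef_pos: [0.5547, -0.419, 0.016]
tcp_rot: [3.141, -0.001, 0.1]
wrist_force: [-1.5, 1.1, 8.6]
opening: 0.001
gripper_force: 4.3
```

Call:
servo_tool:
  steps:
    - {"hand": 0,"x": 0,"y": 0,"z": 0.001,"spin": 0}
    - {"hand": 0,"x": 0,"y": 0,"z": 0,"spin": 0}

```text
t: 50.55
eef_pos: [0.5548, -0.419, 0.0159]
tcp_rot: [3.14, -0.001, 0.1]
wrist_force: [-2.5, 1.6, 13.7]
opening: 0.001
gripper_force: 6.6
```

```bash
python3 - <<'E'
from h import *
S,T,o,img=redwhite();cv2.imwrite('pics/m4.png',img[:,:,::-1])
for n,c,(a,b,x,y) in(('S',S,(205,220,280,287)),('T',T,(208,222,257,264))):
    s=np.clip(c['img'][a:b,x:y].min(2).astype(float)-110,0,None)
    v,u=np.mgrid[a:b,x:y];k=cv2.filter2D(s,-1,np.ones((3,3)),borderType=cv2.BORDER_CONSTANT);i,j=np.unravel_index(k.argmax(),k.shape);print(n,x+j,a+i)
for q in(S,T):
  for u,v,g in blobs(q,'orange',100,700): print(round(u),round(v),rect(q,g,.15)[1:])
print(sensors.read_state()['wrist_force'])
E
```

```text
{'Sr': ((277, 212), 0.82), 'Sw': ((282, 212), 0.82), 'Tr': ((0, 0), 0.0), 'Tw': ((264, 224), 9.77)}
S 282 212
T 258 220
288 341 (np.float32(-1.4503571), np.float32(174.84705), np.float32(18.986294))
310 247 (np.float32(0.10128617), np.float32(71.15618), np.float32(45.070362))
218 177 (np.float32(0.08728409), np.float32(51.07848), np.float32(47.383503))
213 102 (np.float32(-1.4525292), np.float32(180.49983), np.float32(35.756607))
[-4.31503157  2.74047377 12.74904261]
```

Call:
servo_tool:
  steps:
    - {"hand": 0,"x": 0,"y": 0,"z": -0.04,"spin": 0}
    - {"hand": 0,"x": 0,"y": 0,"z": -0.05,"spin": 0}
    - {"hand": 0,"x": 0,"y": 0,"z": -0.05,"spin": 0}
    - {"hand": 0,"x": 0,"y": 0,"z": -0.05,"spin": 0}
    - {"hand": 0,"x": 0,"y": 0,"z": -0.04,"spin": 0}

```text
t: 51.15
eef_pos: [0.5545, -0.4187, 0.2469]
tcp_rot: [3.14, -0.001, 0.1]
wrist_force: [1.4, -0.6, -0.2]
opening: -0.002
gripper_force: 0.0
```

Call:
servo_tool:
  steps:
    - {"hand": 1,"x": 0.0035,"y": -0.0435,"z": 0,"spin": 0}
    - {"hand": 1,"x": 0.003,"y": -0.0435,"z": 0,"spin": 0}
    - {"hand": 1,"x": 0.003,"y": -0.0435,"z": 0,"spin": 0}
    - {"hand": 1,"x": 0.003,"y": -0.0435,"z": 0,"spin": 0}
    - {"hand": 1,"x": 0.003,"y": -0.0435,"z": 0,"spin": 0}

```text
t: 51.65
eef_pos: [0.5475, -0.1989, 0.2433]
tcp_rot: [-3.141, 0.001, 0.1]
wrist_force: [0.4, 0.3, 0.5]
opening: 0.849
gripper_force: 0.0
```

Call:
servo_tool:
  steps:
    - {"hand": 1,"x": 0.0035,"y": -0.0435,"z": 0,"spin": 0}
    - {"hand": 1,"x": 0.003,"y": -0.0435,"z": 0,"spin": 0}
    - {"hand": 1,"x": 0.003,"y": -0.0435,"z": 0,"spin": 0}
    - {"hand": 1,"x": 0.003,"y": -0.0435,"z": 0,"spin": 0}
    - {"hand": 1,"x": 0.003,"y": -0.0435,"z": 0,"spin": 0}

```text
t: 52.15
eef_pos: [0.5412, 0.019, 0.2435]
tcp_rot: [-3.142, 0.001, 0.1]
wrist_force: [1.8, -0.2, -0.8]
opening: 1.002
gripper_force: 0.0
```

Call:
servo_tool:
  steps:
    - {"hand": 1,"x": 0,"y": 0,"z": 0,"spin": 0}
    - {"hand": 1,"x": 0,"y": 0,"z": 0,"spin": 0}
    - {"hand": 1,"x": 0,"y": 0,"z": 0,"spin": 0}
    - {"hand": 1,"x": 0,"y": 0,"z": 0,"spin": 0}

```text
t: 52.55
eef_pos: [0.5419, 0.0159, 0.2435]
tcp_rot: [3.141, 0.0, 0.098]
wrist_force: [-0.3, -0.2, -0.1]
opening: 0.999
gripper_force: 0.0
```

```bash
python3 - <<'E'
from h import *
plan(.5435,.0188,.146,.1)
E
```

```text
t 52.5 at [0.5419 0.0159 0.2435] [3.141 0.    0.098] op 0.999 F [-0.3 -0.2 -0.1] 
 spin -0.1 then x 0.0019 y -0.0027 z 0.0975
```

Call:
servo_tool:
  steps:
    - {"hand": 1,"x": 0.0015,"y": -0.002,"z": 0.04,"spin": 0}
    - {"hand": 1,"x": 0,"y": 0,"z": 0.035,"spin": 0}
    - {"hand": 1,"x": 0,"y": 0,"z": 0.022,"spin": 0}
    - {"hand": 1,"x": 0,"y": 0,"z": 0,"spin": 0}
    - {"hand": 1,"x": 0,"y": 0,"z": 0,"spin": 0}

```text
t: 53.05
eef_pos: [0.5435, 0.0185, 0.1473]
tcp_rot: [3.141, -0.0, 0.099]
wrist_force: [0.4, 0.2, 1.1]
opening: 1.004
gripper_force: 0.0
```

Call:
servo_tool:
  steps:
    - {"hand": 0.3,"x": 0,"y": 0,"z": 0,"spin": 0}
    - {"hand": 0.3,"x": 0,"y": 0,"z": 0,"spin": 0}
    - {"hand": 0.3,"x": 0,"y": 0,"z": 0,"spin": 0}
    - {"hand": 0.3,"x": 0,"y": 0,"z": 0,"spin": 0}
    - {"hand": 0.3,"x": 0,"y": 0,"z": 0,"spin": 0}

```text
t: 53.55
eef_pos: [0.5433, 0.0188, 0.1478]
tcp_rot: [3.14, -0.001, 0.1]
wrist_force: [-2.6, -3.0, 6.0]
opening: 0.402
gripper_force: 61.5
```

Call:
servo_tool:
  steps:
    - {"hand": 0.3,"x": -0.006,"y": 0,"z": 0.007,"spin": 0}
    - {"hand": 0.3,"x": -0.0055,"y": 0,"z": 0.007,"spin": 0}
    - {"hand": 0.3,"x": -0.0055,"y": 0,"z": 0.0075,"spin": 0}
    - {"hand": 0.3,"x": -0.005,"y": 0,"z": 0.008,"spin": 0}
    - {"hand": 0.3,"x": 0,"y": 0,"z": 0,"spin": 0}

```text
t: 54.05
eef_pos: [0.5201, 0.0166, 0.1173]
tcp_rot: [3.141, 0.001, 0.1]
wrist_force: [-4.9, -5.1, 2.0]
opening: 0.403
gripper_force: 62.5
```

Call:
servo_tool:
  steps:
    - {"hand": 0.3,"x": -0.0045,"y": 0,"z": 0.008,"spin": 0}
    - {"hand": 0.3,"x": -0.0045,"y": 0,"z": 0.0085,"spin": 0}
    - {"hand": 0.3,"x": -0.004,"y": 0,"z": 0.0085,"spin": 0}
    - {"hand": 0.3,"x": -0.0035,"y": 0,"z": 0.0085,"spin": 0}
    - {"hand": 0.3,"x": 0,"y": 0,"z": 0,"spin": 0}

```text
t: 54.55
eef_pos: [0.5036, 0.0151, 0.0832]
tcp_rot: [3.141, 0.002, 0.1]
wrist_force: [-2.9, -4.1, -3.8]
opening: 0.403
gripper_force: 63.1
```

Call:
servo_tool:
  steps:
    - {"hand": 0.3,"x": -0.002,"y": 0,"z": 0.008,"spin": 0}
    - {"hand": 0.3,"x": -0.0015,"y": 0,"z": 0.007,"spin": 0}
    - {"hand": 0.3,"x": -0.0005,"y": 0,"z": 0.004,"spin": 0}
    - {"hand": 0.3,"x": 0,"y": 0,"z": 0.002,"spin": 0}
    - {"hand": 0.3,"x": 0,"y": 0,"z": 0,"spin": 0}

```text
t: 55.05
eef_pos: [0.4988, 0.0146, 0.0668]
tcp_rot: [3.14, 0.002, 0.101]
wrist_force: [-22.6, -5.1, 46.4]
opening: 0.41
gripper_force: 70.3
```

Call:
servo_tool:
  steps:
    - {"hand": 0.3,"x": 0,"y": 0,"z": 0.002,"spin": 0}
    - {"hand": 0.3,"x": 0,"y": 0,"z": 0,"spin": 0}

```text
t: 55.25
eef_pos: [0.4989, 0.0146, 0.0667]
tcp_rot: [3.14, 0.001, 0.101]
wrist_force: [-28.9, -4.1, 65.0]
opening: 0.41
gripper_force: 72.6
```

Call:
servo_tool:
  steps:
    - {"hand": 0.3,"x": 0,"y": 0,"z": -0.006,"spin": 0}
    - {"hand": 0.6,"x": 0,"y": 0,"z": 0,"spin": 0}
    - {"hand": 1,"x": 0,"y": 0,"z": 0,"spin": 0}
    - {"hand": 1,"x": 0,"y": 0,"z": 0,"spin": 0}
    - {"hand": 1,"x": 0,"y": 0,"z": 0,"spin": 0}

```text
t: 55.75
eef_pos: [0.5009, 0.0153, 0.0664]
tcp_rot: [-3.141, 0.0, 0.1]
wrist_force: [-0.5, 0.9, 0.2]
opening: 0.996
gripper_force: 0.0
```

Call:
servo_tool:
  steps:
    - {"hand": 1,"x": 0,"y": 0,"z": -0.04,"spin": 0}
    - {"hand": 1,"x": 0,"y": 0,"z": -0.05,"spin": 0}
    - {"hand": 1,"x": 0,"y": 0,"z": -0.05,"spin": 0}
    - {"hand": 1,"x": -0.03,"y": 0,"z": -0.02,"spin": 0}
    - {"hand": 1,"x": -0.03,"y": 0,"z": 0,"spin": 0}

```text
t: 56.25
eef_pos: [0.4425, 0.0089, 0.2297]
tcp_rot: [3.14, -0.007, 0.101]
wrist_force: [0.5, 0.0, 0.2]
opening: 1.002
gripper_force: 0.0
```

Call:
servo_tool:
  steps:
    - {"hand": 1,"x": 0,"y": 0,"z": 0,"spin": 0}
    - {"hand": 1,"x": 0,"y": 0,"z": 0,"spin": 0}
    - {"hand": 1,"x": 0,"y": 0,"z": 0,"spin": 0}

```text
t: 56.55
eef_pos: [0.4419, 0.0091, 0.2265]
tcp_rot: [-3.142, -0.0, 0.1]
wrist_force: [0.4, -0.1, 0.4]
opening: 0.998
gripper_force: 0.0
```

```bash
python3 - <<'E'
from h import *
c=shot('wrist');c['wrist']=1;S=shot('scene');T=shot('top')
for q,n in((c,'W'),(S,'S'),(T,'T')):
  for u,v,g in blobs(q,'orange',100,3000):
    r=rect(q,g,.124)
    if abs(r[0][0]-.6)<.04 and abs(r[0][1])<.06:
        a=.1;m=r[0]+.013*np.array([np.cos(r[1]),np.sin(r[1])])-[.611,.0258];print(n,u,v,r,'off x,y',(m@[np.cos(a),np.sin(a)]).round(4),(m@[-np.sin(a),np.cos(a)]).round(4))
print('grip expected',proj(c,[.4995,.0146,.078]))
img=np.zeros((420,800,3),np.uint8);img[:,:400]=cv2.resize(c['img'][0:210,160:360],(400,420),interpolation=3);img[:400,400:]=cv2.resize(S['img'][180:280,250:350],(400,400),interpolation=3)
cv2.imwrite('pics/fin.png',img[:,:,::-1])
E
```

```text
W 289.9823329076203 14.60238399318859 (array([0.59225781, 0.01618624]), np.float32(-1.4635171), np.float32(40.86316), np.float32(25.645355)) off x,y -0.0195 -0.0207
S 312.8980021030494 235.0236593059937 (array([0.60957751, 0.01858813]), np.float32(0.085737824), np.float32(64.84807), np.float32(44.74226)) off x,y 0.0109 -0.0072
T 221.50362925739807 196.17811278615298 (array([0.61030585, 0.01931874]), np.float32(0.099727035), np.float32(63.30318), np.float32(43.296585)) off x,y 0.0117 -0.0064
grip expected (np.float64(280.0035964706506), np.float64(131.17961598279254))
```

View pics/fin.png

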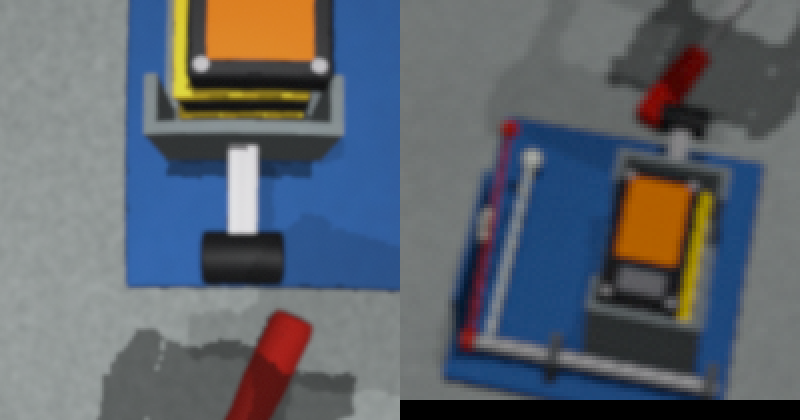

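The white ball is back at scene (283,219.5), the same as when level, and the grip sits where it should. The top module is flat at about (+11,-7) mm from the pocket centre, within the limits. Handing in.

```bash
python3 -c "
from h import *
print(workorder.finish_job())"
```

```text
the job is handed in; nothing more can be done
None
```

I handed the job in at about 57 s: all three modules are stacked on their own yellow sheets in the level tray, and I pressed the button to its stop while the pointers lined up. The top module slid against the pocket's edge during tipping; it lies flat about 11 mm and 7 mm off centre, within the 20 mm limit. The hand-in returned no verdict.

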